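# Clip a bottle bracket on the dispensing rail and load it

## Task

Mount the loose white bottle bracket on the green stretch of the rail: hook its top lip over the rail's upper edge, then tilt its foot in until the orange clip snaps under the lower edge and the bracket sits upright and flush. Then lift the white-capped amber bottle out of the partitioned carton and stand it upright on that bracket's shelf. Leave the black-capped bottles and the other things on the bench as they are.

Things in the scene. Friction and masses are not known exactly. Their poses are not given: they have to be found in the camera images.
- bay (a point): Middle of the green-painted stretch (70 mm long) of the rail, on the upper edge of its front face. Axes: x level, out of the front face, which looks away from the robot (brackets hang on this side); y along the rail; z up. The rail is a fixed upright flat bar, aluminium, 40 mm high, 3 mm thick: it fills x -3..0, z -40..0 mm here; its upper edge is 140 mm above the bench.
- rail_mid (a point): Middle of the same upper edge over the whole 250 mm rail, axes as bay, 50 mm along -y from bay. Two dark posts at y +-117 mm carry the rail and do not rise above it; their feet (150 x 30 x 8 mm) lie below. A fixed bracket of the same shape as the loose one hangs at y -65 mm with a black-capped bottle on it.
- bracket_mid (a point): Centre of the back block of the loose white bracket (about 170 g), 60 mm above its underside; starts upright on the bench. Axes: x forward to its shelf, y across, z up. Block 32 mm deep (x), 36 wide (y), 120 tall: grip its sides (y) near the top. Its back face is at x -16 mm. Mounted: back face on the rail's front face, axes parallel to bay's, this point at x +16, z -24 mm from bay.
- lip (a point): On the bracket: where its back face meets the underside of the lip's bridge, 24 mm above and 16 mm behind bracket_mid, same axes. Lands on bay when mounted. The lip, 32 mm wide, hangs about 8 mm down behind it, 5 mm back at the root, 8.5 at the flared tip, and 12 at its outside. It slips over the rail when the bracket leans with its foot swung about 0.4 rad out (+x) from the rail.
- shelf (a point): On the bracket: middle of its shelf's floor, 40 mm in front of and 52 mm below bracket_mid, same axes; 8 mm above the bracket's underside. The floor is 48 x 48 mm inside a rim 10 mm high and 3 mm thick (the block itself closes the back). The bottle's underside goes here, anywhere inside the rim.
- bracket_clip (a joint): Travel of the bracket's orange spring clip in m: 0 at rest (also when snapped home), up to 0.007 as its barb is pressed down. The clip is behind the block, 35 to 50 mm below the lip, and reaches 15 mm behind the back face. Its barb stands 3 mm above the rail's lower edge and is pushed past it in the last 0.3 rad of tilting. Spring 4.2 N plus 1.2 N/mm: the foot needs about 8 to 12 N; hung freely it rests on the barb, unsnapped.
- bottle_mid (a point): Centre of the white-capped amber bottle (about 120 g), 57 mm above its underside; 114 mm tall, body 38 mm across, white cap 28 mm across and 30 mm tall on top (z +27..+57 mm). Starts upright in one of three cells of the carton, among black-capped bottles of the same shape.
- carton: Fixed cardboard carton, origin under its centre, 196 mm long (its x), 70 mm wide (y), 80 mm high, floor and walls 4 mm; two dividers across its length make three cells about 60 mm square, centres at x -64, 0, +64 mm; dividers 69 mm high. The caps stand wholly above its rim.
- spare1: Black-capped bottle in the carton, same size; origin at the centre of its underside. Leave alone.
- spare2: Black-capped bottle in the carton, same size; origin at the centre of its underside. Leave alone.
- filled: Black-capped bottle on the rail's other bracket, same size; origin at the centre of its underside. Leave alone.
- beaker: Small glass beaker, 64 mm across, 75 mm tall, standing on the bench; origin under its centre. Leave alone.
- dropper: Loose black dropper cap, 32 mm across, 45 mm tall; origin under its centre. Leave alone.
- sprayer: Square clear spray bottle, 34 mm wide, 106 mm tall, on the robot side of the rail; origin under its centre. Leave alone.
Things that resemble listed ones, but are neither listed nor needed, are in the scene too. What is shaped like the part that bears bottle_mid but red is not meant. Leave any blue or pink look-alike of the part that bears bracket_mid alone.

How it is judged:
By the outcome, as a careful person would: the job done as asked, in the order asked, and still so for the second after the job is handed in, with the robot touching nothing.
It also fails if it takes over 61 s, if anything falls off the work surface, if the arm or the gripper's body presses on something with over 40 N, if the wrist force passes 120 N, or if a joint passes its speed limit or range.

## Robot

A 6-joint arm with a two-finger parallel gripper is mounted at the origin on the work surface. World frame = base frame: x ahead of the robot, y to its left, z up, the work surface at z = 0. Lengths are in mm, angles in rad, forces in N, time in s.
With the tool pointing down it reaches from about 350 to 850 mm from the base axis. Payload 8.1 kg.
Tool frame: the origin (TCP) lies on the mounting face of the last link; the fingertips stand 186 mm ahead of it and the grasp point (between the pads) lies 167 mm ahead of it; z points along the fingers, y is the direction in which the jaws open and shut (so a half turn about z gives the same grasp; the last joint's range is limited). The gripper opens to 93 mm and grips with 3 to 60 N. Pads are 15 mm wide; open, the fingers measure 128 mm over their backs; the gripper's body (75 mm by 188 mm) begins 65 mm behind the grasp point.
Start: joints at [-1.304, 0.13, 1.488, -0, 1.523, -0.085], TCP at [206.773, -563.251, 404.735] pointing down, gripper open.
Joint ranges: [-2.96, 2.96], [-0.89, 2.26], [0.02, 2.5], [-1.34, 4.48], [0, 2.73], [-2.66, 2.66]. Speed limits (rad/s): [2.39, 2.39, 2.79, 3.14, 3.14, 3.14].

## Interface

Orientations are given as a unit quaternion [w, x, y, z].
In Python, from workcell import r, get_image gives the robot as it stands.
- The arm moves only by the tool step_arm, never from a script. Its argument "increments" is a list of rows, each a list of 3 entries, a list of its own where there are three numbers: the finger opening in cm, from 0 to 9.3, then the shift along the world's x, y, z in cm, then the turn about the world's z in rad. A call has 1 to 8 rows; each row shifts and turns the pose as measured when the row begins; what a row does not reach is not made up. A row lasts 1/8 s, in which the tool goes at most 62.5 mm and 10.7 degrees, less where a joint would pass 70% of its speed; a pose out of reach is approached as far as the arm can. A call with a gripper value outside its range is refused whole. The fingers move at their own pace and stop on an object; "grip_force" is the grip in N (left out, the last holds). Time passes only in rows, so rows that do not move let the fingers close. It gives the time, the measured TCP pose, the force and the opening at its end, in the units of the state.
- r.read_state(): the state, without advancing time (a new reading comes with each control period).
- get_image(name): name is "side" or "top" or "wrist"; returns a dict with "color" (400x640x3 uint8, blue, green, red), "camera_matrix" (3x3 intrinsics, pixels), "position" and "rotation" of the camera in the world; the wrist camera has in their place "hand_eye" (4x4, takes a point from camera to tool coordinates, whose origin is the TCP and whose axes are the flange's). Camera axes: x right, y down, z forward; pixel columns grow to the right and rows downward; lengths in mm; the calibration is good to about 2 mm. A picture is of the moment at which its call begins: read the wrist's pose just before it. There is no depth.
- r.close_job(): hands the job in, once; it reports no verdict.
The state is a dict: "t": time; "joint_positions": joint angles; "joint_vel": joint speeds; "tau": joint torques, N m; "position": TCP position; "ee_rot": TCP orientation; "ft_force": force on the tool from outside, world axes, zero at the start; "moment": the same for the moment, N m; "opening": opening from 0.0 (shut) to 1.0 (fully open).
Only numpy, scipy, OpenCV 4.12 (cv2) and the standard library are available. Lean on these libraries where they do the work, as an engineer would, in place of code of your own. Each camera call takes 0.05 s, during which the arm holds its last target.

## Working session

There is one attempt and no reset: what is moved stays moved. The work goes in short steps, Python scripts to look and compute and a tool call to move; the robot and the scene stay as the last step left them, time stands still between calls to the robot, and variables do not carry over. Pictures are saved under pics/ and viewed, and the job is handed in when it is done.

Besides the shell and the picture viewer there is one more tool, called after "Call:" by a JSON object that holds its "op" and its "data". step_arm: Moves the arm, as the interface text tells. Its arguments: {"type":"object","properties":{"increments":{"type":"array"},"grip_force":{"type":"number"}},"required":["increments"]}

```bash
mkdir -p pics; ls; cat > h.py <<'E'
import numpy as np,cv2
from workcell import r,get_image
from scipy.spatial.transform import Rotation as R
def pose():
    s=r.read_state(); q=s['ee_rot']; return np.array(s['position']),R.from_quat([q[1],q[2],q[3],q[0]]).as_matrix(),s
def grab(name,fn):
    p,M,s=pose(); d=get_image(name)
    if name=='wrist':
        H=np.array(d['hand_eye']); d['rotation']=M@H[:3,:3]; d['position']=M@H[:3,3]+p
    np.savez('pics/'+fn+'.npz',K=np.array(d['camera_matrix']),R=np.array(d['rotation']),p=np.array(d['position']).ravel(),img=d['color'])
    cv2.imwrite('pics/'+fn+'.png',d['color']); return d
def load(fn): return np.load('pics/'+fn+'.npz')
def px2z(fn,u,v,z):
    d=load(fn); ray=d['R']@np.linalg.solve(d['K'],[u,v,1]); return d['p']+ray*(z-d['p'][2])/ray[2]
def proj(fn,P):
    d=load(fn); c=d['R'].T@(np.array(P,float)-d['p']); q=d['K']@c; return q[:2]/q[2]
def crop(fn,u0,v0,u1,v1,k,out):
    cv2.imwrite('pics/'+out+'.png',cv2.resize(load(fn)['img'][v0:v1,u0:u1],None,fx=k,fy=k,interpolation=cv2.INTER_CUBIC))
E
python3 - <<'E'
from h import *
print(r.read_state())
for n in ['top','side','wrist']:
    d=grab(n,n+'0'); print(n,np.round(d['position'],1),np.round(d['rotation'],3).tolist(),np.array(d['camera_matrix']).tolist(), d.get('hand_eye'))
E
```

```text
pics
{'t': 0.0, 'joint_positions': array([-1.30437991e+00,  1.31151153e-01,  1.48930413e+00, -1.98643015e-05,
        1.52297350e+00, -8.53843838e-02]), 'joint_vel': array([-6.66371865e-04,  1.18994998e-03, -5.83775892e-04, -5.10402677e-05,
       -4.50914095e-04,  4.78849798e-04]), 'tau': array([-4.65854882e-04, -5.59840608e+01, -4.91761816e+01,  7.69882975e-02,
        3.57874401e-02, -1.55616922e-04]), 'position': array([ 206.71794587, -563.01699574,  403.67946212]), 'ee_rot': array([-9.13407422e-04,  9.84568873e-01,  1.74995117e-01, -9.28656748e-05]), 'ft_force': array([0.43435682, 0.3638917 , 0.95272189]), 'moment': array([ 0.03694758, -0.03235654, -0.02737664]), 'opening': 0.9972472612028194}
top [ 413.2   78.8 1305.5] [-0.04, 0.71, -0.703, 0.024] [[411.09150340472826, 0.0, 324.7174809123967], [0.0, 411.09150340472826, 198.48939872414044], [0.0, 0.0, 1.0]] None
side [ 419.2 -752.8 1029.2] [-0.366, 0.928, -0.061, 0.016] [[483.10365514340435, 0.0, 324.658483678067], [0.0, 483.10365514340435, 199.17572346770692], [0.0, 0.0, 1.0]] None
wrist [ 274.6 -538.7  383.4] [[0.344, -0.905, -0.248], [-0.939, -0.333, -0.089], [-0.002, 0.264, -0.965]] [[300.45087695164005, 0.0, 311.391719289667], [0.0, 300.45087695164005, 193.20555872217085], [0.0, 0.0, 1.0]] [[-3.45138596e-04 -9.64544081e-01 -2.63921575e-01  7.21369626e+01]
 [ 9.99999871e-01 -2.34873048e-04 -4.49349939e-04  5.42518877e-01]
 [ 3.71429759e-04 -2.63921696e-01  9.64544038e-01  2.04322437e+01]
 [ 0.00000000e+00  0.00000000e+00  0.00000000e+00  1.00000000e+00]]
```

View pics/top0.png

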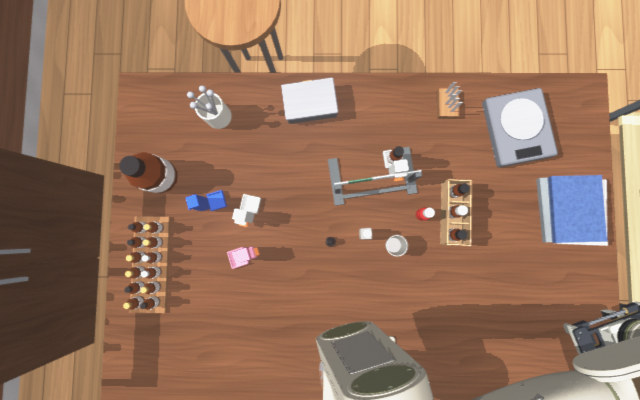

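View pics/side0.png

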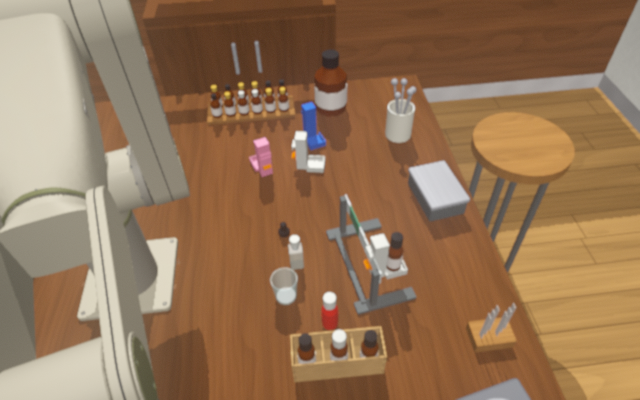

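View pics/wrist0.png

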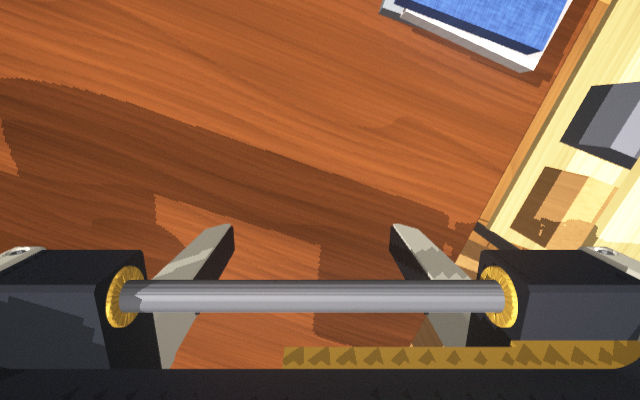

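The overview shows the loose white bracket at about top px (247,209) and the rail from (332,188) to (420,175). The carton is at (457,213) with the white cap in the middle cell, and a blue and a pink decoy sit near the bracket.

```bash
python3 - <<'E'
from h import *
crop('top0',180,180,280,280,6,'c1'); crop('top0',320,135,480,255,5,'c2'); crop('side0',240,90,340,190,6,'c3'); crop('side0',270,180,430,300,5,'c4')
for n,u,v,z in [('top0',247,205,120),('top0',461,211,118),('top0',334,190,140),('top0',420,177,140),('top0',367,234,0)]: print(u,v,px2z(n,u,v,z).round())
E
```

```text
Traceback (most recent call last):
  File "h.py", line 14, in px2z
    d=load(fn); ray=d['R']@np.linalg.solve(d['K'],[u,v,1]); return d['p']+ray*(z-d['p'][2])/ray[2]
                    ~~~~~~^~~~~~~~~~~~~~~~~~~~~~~~~~~~~~~~
ValueError: matmul: Input operand 1 has a mismatch in its core dimension 0, with gufunc signature (n?,k),(k,m?)->(n?,m?) (size 3 is different from 4)
```

View pics/c1.png

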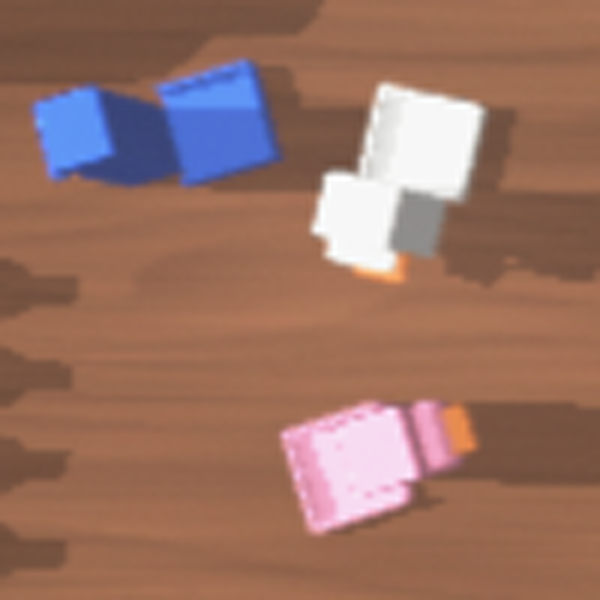

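View pics/c2.png

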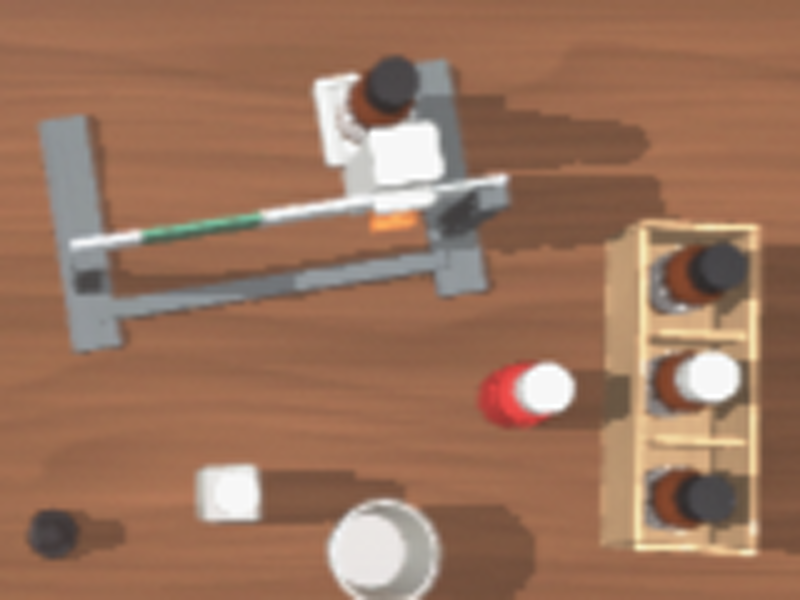

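View pics/c3.png

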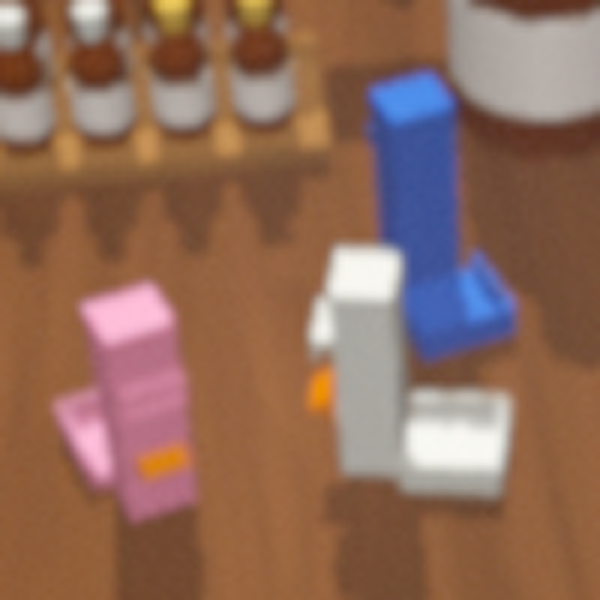

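View pics/c4.png

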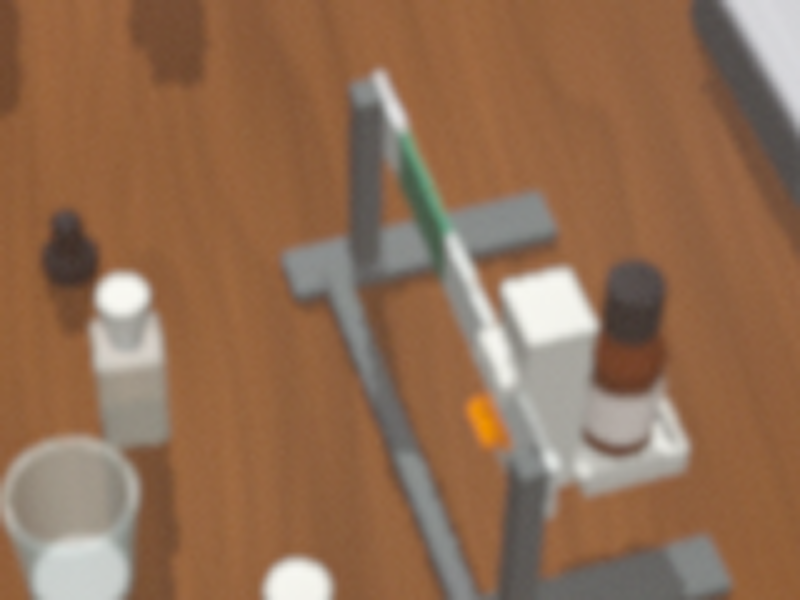

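```bash
python3 - <<'E'
s=open('h.py').read()
s=s.replace("    np.savez(","    d['rotation']=np.array(d['rotation'])\n    if d['rotation'].size==4:\n        q=d['rotation'].ravel(); d['rotation']=R.from_quat([q[1],q[2],q[3],q[0]]).as_matrix()\n    np.savez(")
open('h.py','w').write(s)
import numpy as np
from scipy.spatial.transform import Rotation as R
for n in ['top0','side0']:
    d=dict(np.load(f'pics/{n}.npz')); q=d['R'].ravel()
    d['R']=R.from_quat([q[1],q[2],q[3],q[0]]).as_matrix(); np.savez(f'pics/{n}.npz',**d)
from h import *
for n,u,v,z in [('top0',180+357/6,180+220/6,120),('top0',461.7,210.5,114),('top0',334,184,140),('top0',421.5,171,140),('side0',339,333,118),('side0',301,135,120)]: print(n,u,v,px2z(n,u,v,z).round(1))
for a,b in [((140,240),(262,218))]:
    for p in (a,b): print('green',px2z('top0',320+p[0]/5,135+p[1]/5,140).round(1))
for p in [(405,137),(445,270)]: print('green side',px2z('side0',270+p[0]/5,180+p[1]/5,140).round(1))
E
```

```text
top0 239.5 216.66666666666666 [465.2 351.6 120. ]
top0 461.7 210.5 [ 489.2 -290.   114. ]
top0 334 184 [560.1  78.7 140. ]
top0 421.5 171 [ 599.3 -170.3  140. ]
side0 339 333 [ 493.5 -283.7  118. ]
side0 301 135 [474.3 356.5 120. ]
green [563.3  38.8 140. ]
green [576.4 -30.7 140. ]
green side [570.1  35.4 140. ]
green side [575.1 -50.5 140. ]
```

Call:
{"op": "step_arm", "data": {"increments": [[9.3, [2.3, 5.0, 0], -0.02], [9.3, [2.3, 5.0, 0], -0.03], [9.3, [2.3, 5.0, 0], -0.03], [9.3, [2.3, 5.0, 0], -0.03], [9.3, [2.3, 5.0, 0], -0.03], [9.3, [2.3, 5.0, 0], -0.03], [9.3, [2.3, 5.0, 0], -0.03], [9.3, [2.3, 5.0, 0], 0]], "grip_force": 20}}

```text
t: 1.15
position: [391.6, -152.9, 400.3]
ee_rot: [-0.003, 0.998, 0.069, 0.0]
ft_force: [1.8, -0.2, 0.2]
opening: 0.998
```

Call:
{"op": "step_arm", "data": {"increments": [[9.3, [2.5, 5.0, 0.3], 0.01], [9.3, [2.5, 5.0, 0.3], 0], [9.3, [2.2, 5.0, 0.3], 0], [9.3, [0, 0, 0], 0], [9.3, [0, 0, 0], 0]]}}

```text
t: 1.78
position: [465.0, 6.1, 408.7]
ee_rot: [-0.003, 0.997, 0.077, -0.0]
ft_force: [0.0, 0.6, 0.3]
opening: 0.999
```

```bash
python3 - <<'E'
from h import *
p,M,s=pose();print(p.round(1),np.arctan2(M[1,0],M[0,0]))
grab('wrist','w1')
E
```

```text
[465.    6.1 408.7] 0.15400365974240732
```

View pics/w1.png

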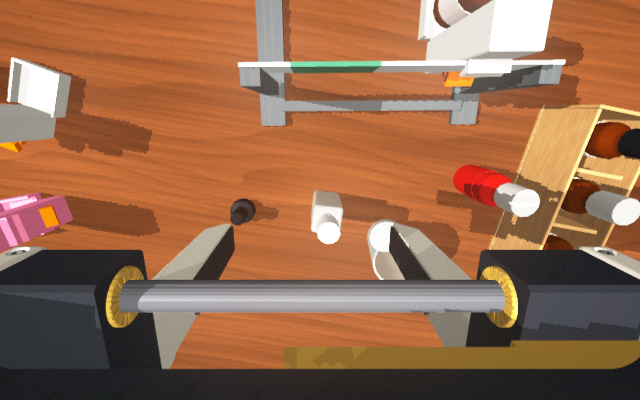

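Wrist view: the rail's upper edge runs from (240,65) to (563,63), green from about (291,66) to (381,66).

```bash
python3 - <<'E'
from h import *
crop('w1',230,40,390,140,5,'c5')
crop('w1',400,0,580,110,4.4,'c6')
E
```

```text
(no output)
```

View pics/c5.png

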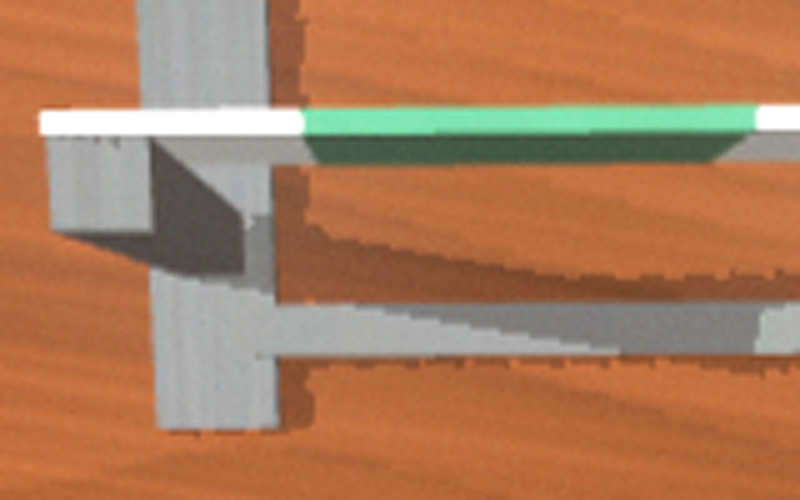

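View pics/c6.png

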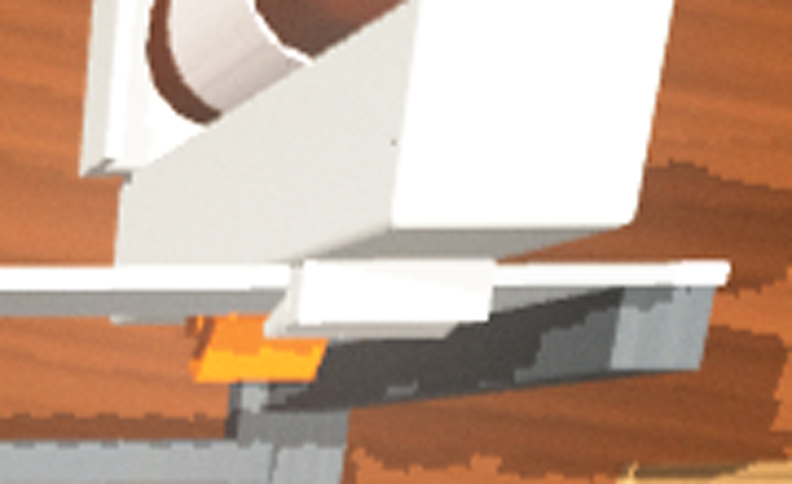

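```bash
python3 - <<'E'
from h import *
f=lambda u,v: px2z('w1',u,v,140)
a=f(230+303/5,40+108/5);b=f(230+757/5,40+104.5/5);L=f(230+38/5,40+110/5);Rr=f(565.5,59.5)
for q in (a,b,L,Rr): print(q.round(1))
print('len',np.linalg.norm(a-b),np.linalg.norm(L-Rr))
print('bay',(a+b)/2,'mid',(L+Rr)/2, 'yaw',np.arctan2((a-b)[1],(a-b)[0])-np.pi/2,np.arctan2((L-Rr)[1],(L-Rr)[0])-np.pi/2)
print('back edge',f(230+530/5,40+134/5), f(230+530/5,40+106/5))
# top view
t=lambda x,y: px2z('top0',320+x/5,135+y/5,140)
print(t(70,240),t(510,175),(t(70,240)+t(510,175))/2)
E
```

```text
[570.   39.3 140. ]
[581.  -29.2 140. ]
[563.5  79.4 140. ]
[ 603.3 -167.2  140. ]
len 69.38907382108255 249.81171356358254
bay [575.48744757   5.0358279  140.        ] mid [583.3795198  -43.90329696 140.        ] yaw 0.15996192033069923 0.1598832107939312
back edge [571.60727508   4.31103653 140.        ] [575.52822605   5.00525791 140.        ]
[562.96722015  78.70498846 140.        ] [ 602.19909142 -171.78638481  140.        ] [582.58315578 -46.54069817 140.        ]
```

Call:
{"op": "step_arm", "data": {"increments": [[9.3, [-1.2, 5.2, 0], -0.06], [9.3, [-1.2, 5.3, 0], -0.06], [9.3, [-1.2, 5.3, 0], -0.06], [9.3, [-1.2, 5.3, 0], -0.06], [9.3, [-1.2, 5.3, 0], -0.06], [9.3, [-1.2, 5.3, 0], -0.06], [9.3, [-1.2, 5.3, 0], -0.06], [9.3, [0, 0, 0], 0]]}}

```text
t: 2.82
position: [380.2, 373.9, 408.4]
ee_rot: [-0.002, 0.988, -0.152, 0.002]
ft_force: [0.4, -0.7, 0.6]
opening: 1.004
```

```bash
python3 - <<'E'
from h import *
p,M,s=pose();print(p.round(1),np.arctan2(M[1,0],M[0,0]))
grab('wrist','w2')
E
```

```text
[380.2 373.9 408.4] -0.30525573150803453
```

View pics/w2.png

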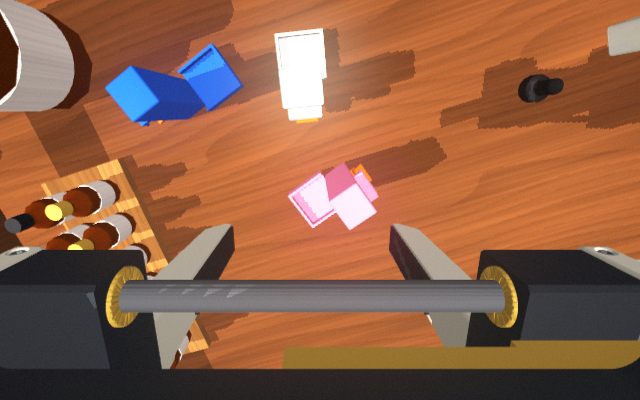

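```bash
python3 - <<'E'
from h import *
im=load('w2')['img'][20:130,250:350].astype(float)
im=255*(im/255)**3
cv2.imwrite('pics/c7.png',cv2.resize(im.astype(np.uint8),None,fx=5.4,fy=5.4,interpolation=cv2.INTER_CUBIC))
E
```

```text
(no output)
```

View pics/c7.png

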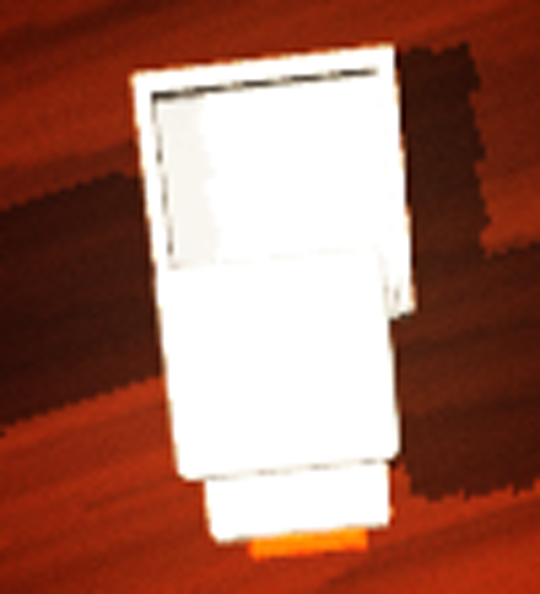

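```bash
python3 - <<'E'
from h import *
from scipy.optimize import least_squares
# bracket_mid coords z up
pts=[((165,268),(16,18,60)),((383,248),(16,-18,60)),((398,457),(-16,-18,60)),((183,478),(-16,18,60)),((133,75),(67,27,-42)),((393,47),(67,-27,-42))]
obs=np.array([[250+a[0]/5.4,20+a[1]/5.4] for a,_ in pts]); X=np.array([b for _,b in pts],float)
def f(p):
    c,s=np.cos(p[2]),np.sin(p[2])
    W=np.c_[p[0]+c*X[:,0]-s*X[:,1],p[1]+s*X[:,0]+c*X[:,1],60+X[:,2]]
    return np.array([proj('w2',w) for w in W])-obs
s=least_squares(lambda p:f(p).ravel(),[468,354,-.26]); print(s.x,f(s.x).round(2).tolist())
E
```

```text
[ 4.70751213e+02  3.53861079e+02 -2.09859786e-01] [[-1.94, -0.14], [0.8, -0.92], [1.26, 0.43], [-0.66, 0.71], [0.33, 0.05], [0.39, 0.06]]
```

Fit residuals are about 1–2 px, from the rounded edges. Bracket centre is (470.8, 353.9) with yaw −0.21; bay is (575.3, 5.2, 140) with yaw 0.160. Next I move over the bracket.

Call:
{"op": "step_arm", "data": {"increments": [[6.0, [4.5, -1.0, 0], 0.05], [6.0, [4.6, -1.0, 0], 0.045], [6.0, [0, 0, -4], 0], [6.0, [0, 0, -4], 0], [6.0, [0, 0, 0], 0]]}}

```text
t: 3.5
position: [479.2, 340.5, 328.0]
ee_rot: [-0.001, 0.994, -0.108, 0.003]
ft_force: [0.2, 0.1, 0.8]
opening: 0.646
```

```bash
python3 - <<'E'
from h import *
p,M,s=pose();print(p.round(1),np.arctan2(M[1,0],M[0,0]),(M@[0,0,167]+p).round(1))
grab('wrist','w3')
E
```

```text
[479.2 340.5 328. ] -0.21740250401463537 [480.2 340.7 161. ]
```

View pics/w3.png

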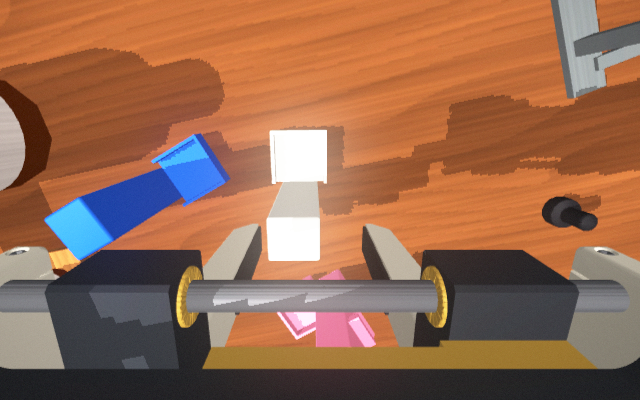

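```bash
python3 - <<'E'
from h import *
im=load('w3')['img'][110:280,230:370].astype(float)
im=255*(im/255)**3
cv2.imwrite('pics/c8.png',cv2.resize(im.astype(np.uint8),None,fx=4,fy=4,interpolation=cv2.INTER_CUBIC))
E
```

```text
(no output)
```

View pics/c8.png

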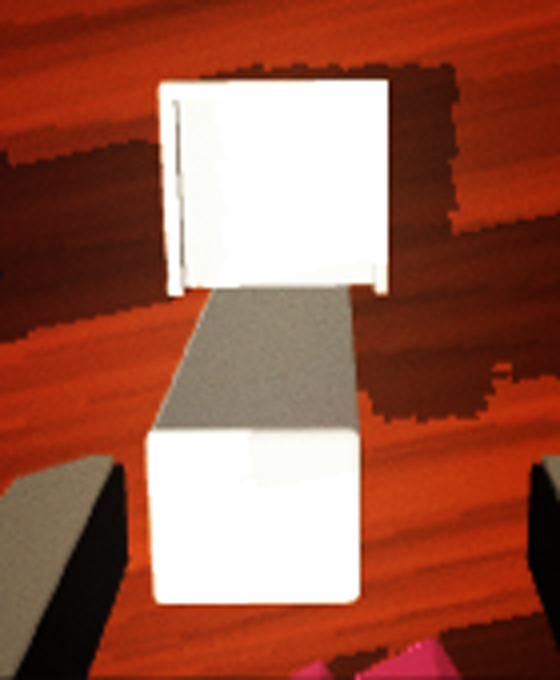

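```bash
python3 - <<'E'
from h import *
from scipy.optimize import least_squares
pts=[((146,430),(16,18,60)),((359,430),(16,-18,60)),((359,605),(-16,-18,60)),((153,605),(-16,18,60)),((158,80),(67,27,-42)),((389,80),(67,-27,-42))]
obs=np.array([[230+a[0]/4,110+a[1]/4] for a,_ in pts]); X=np.array([b for _,b in pts],float)
def f(p):
    c,s=np.cos(p[2]),np.sin(p[2])
    W=np.c_[p[0]+c*X[:,0]-s*X[:,1],p[1]+s*X[:,0]+c*X[:,1],60+X[:,2]]
    return np.array([proj('w3',w) for w in W])-obs
s=least_squares(lambda p:f(p).ravel(),[468,354,-.26]); print(s.x,f(s.x).round(2).tolist())
p,M,_=pose(); print('delta',s.x[:2]-(M@[0,0,167]+p)[:2],s.x[2]+.2174)
E
```

```text
[ 4.71766800e+02  3.54197266e+02 -2.12672088e-01] [[-0.65, -0.01], [0.45, -0.22], [0.33, -0.1], [-0.35, 0.08], [0.5, 0.33], [-0.19, 0.05]]
delta [-9.65027696 12.60176001] 0.004727911860667483
```

Call:
{"op": "step_arm", "data": {"increments": [[6.0, [-0.9, 1.3, 0], 0], [6.0, [0, 0, -2.5], 0], [6.0, [0, 0, 0], 0]]}}

```text
t: 3.92
position: [471.6, 355.6, 312.5]
ee_rot: [-0.005, 0.994, -0.109, 0.008]
ft_force: [-0.6, 0.4, -0.2]
opening: 0.645
```

```bash
python3 - <<'E'
from h import *
p,M,s=pose();print(p.round(1),np.arctan2(M[1,0],M[0,0]),(M@[0,0,167]+p).round(1),s['joint_vel'].round(3))
E
```

```text
[471.6 355.6 312.5] -0.2186716876440058 [474.4 357.  145.6] [ 0.013 -0.05  -0.066  0.005  0.021  0.007]
```

Call:
{"op": "step_arm", "data": {"increments": [[6.0, [0, 0, -2.5], 0], [6.0, [0, 0, 0], 0], [6.0, [0, 0, 0], 0]]}}

```text
t: 4.3
position: [472.7, 358.2, 295.2]
ee_rot: [-0.008, 0.994, -0.108, 0.012]
ft_force: [-0.6, -0.0, 1.4]
opening: 0.646
```

```bash
cat >> h.py <<'E'
def st():
    p,M,s=pose();print('t',s['t'],'tcp',p.round(1),'yaw',np.arctan2(M[1,0],M[0,0]).round(4),'grasp',(M@[0,0,167]+p).round(1),'F',s['ft_force'].round(1),'mom',s['moment'].round(2),'vel',np.abs(s['joint_vel']).max().round(3),'open',round(s['opening']*93,1))
E
python3 - <<'E'
from h import *
st()
E
```

```text
t 4.3 tcp [472.7 358.2 295.2] yaw -0.2172 grasp [476.9 360.5 128.3] F [-0.6 -0.   1.4] mom [0.03 0.   0.  ] vel 0.011 open 60.1
```

```bash
python3 - <<'E'
from h import *
s=r.read_state(); print(s['joint_positions'].round(3),s['tau'].round(2)); p,M,_=pose(); print(M.round(4))
E
```

```text
[ 5.630e-01  1.740e-01  1.644e+00 -2.000e-03  1.295e+00  2.351e+00] [ 2.000e-02 -5.472e+01 -4.577e+01 -5.000e-02 -2.400e-01  0.000e+00]
[[ 0.9763 -0.2151  0.0252]
 [-0.2154 -0.9764  0.0138]
 [ 0.0216 -0.0189 -0.9996]]
```

Call:
{"op": "step_arm", "data": {"increments": [[6.0, [0, 0, 0], 0]]}}

```text
t: 4.42
position: [473.0, 358.5, 296.8]
ee_rot: [-0.009, 0.994, -0.108, 0.013]
ft_force: [0.6, 0.1, -1.0]
opening: 0.644
```

```bash
python3 - <<'E'
from h import *
s=r.read_state(); print(s['joint_positions'].round(3)); st()
E
```

```text
[ 5.630e-01  1.730e-01  1.642e+00 -2.000e-03  1.296e+00  2.351e+00]
t 4.425 tcp [473.  358.5 296.8] yaw -0.2171 grasp [477.4 361.  129.9] F [ 0.6  0.1 -1. ] mom [0.01 0.02 0.03] vel 0.02 open 59.9
```

Call:
{"op": "step_arm", "data": {"increments": [[6.0, [0, 0, 3.0], 0], [6.0, [0, 0, 0], 0]]}}

```text
t: 4.68
position: [473.4, 358.9, 329.8]
ee_rot: [-0.01, 0.994, -0.108, 0.014]
ft_force: [-0.2, 0.0, -0.5]
opening: 0.642
```

```bash
python3 - <<'E'
from h import *
for i in range(4):
  s=r.read_state(); print(s['joint_positions'].round(4)); st()
E
```

```text
[ 5.6290e-01  1.4360e-01  1.6121e+00 -1.7000e-03  1.3523e+00  2.3510e+00]
t 4.675 tcp [473.4 358.9 329.8] yaw -0.2172 grasp [478.3 361.6 162.9] F [-0.2  0.  -0.5] mom [0.05 0.05 0.01] vel 0.056 open 59.7
[ 5.6290e-01  1.4360e-01  1.6121e+00 -1.7000e-03  1.3523e+00  2.3510e+00]
t 4.675 tcp [473.4 358.9 329.8] yaw -0.2172 grasp [478.3 361.6 162.9] F [-0.2  0.  -0.5] mom [0.05 0.05 0.01] vel 0.056 open 59.7
[ 5.6290e-01  1.4360e-01  1.6121e+00 -1.7000e-03  1.3523e+00  2.3510e+00]
t 4.675 tcp [473.4 358.9 329.8] yaw -0.2172 grasp [478.3 361.6 162.9] F [-0.2  0.  -0.5] mom [0.05 0.05 0.01] vel 0.056 open 59.7
[ 5.6290e-01  1.4360e-01  1.6121e+00 -1.7000e-03  1.3523e+00  2.3510e+00]
t 4.675 tcp [473.4 358.9 329.8] yaw -0.2172 grasp [478.3 361.6 162.9] F [-0.2  0.  -0.5] mom [0.05 0.05 0.01] vel 0.056 open 59.7
```

Call:
{"op": "step_arm", "data": {"increments": [[6.0, [0, 0, -1.0], 0], [6.0, [0, 0, -1.0], 0], [6.0, [0, 0, -1.0], 0]]}}

```text
t: 5.05
position: [473.1, 358.6, 297.0]
ee_rot: [-0.01, 0.994, -0.108, 0.013]
ft_force: [-0.5, -0.9, 0.5]
opening: 0.646
```

```bash
python3 - <<'E'
from h import *
s=r.read_state(); print(s['joint_positions'].round(4),s['joint_vel'].round(3)); st()
E
```

```text
[ 5.6280e-01  1.7170e-01  1.6431e+00 -1.7000e-03  1.2940e+00  2.3511e+00] [ 0.     0.086  0.083 -0.    -0.157  0.001]
t 5.05 tcp [473.1 358.6 297. ] yaw -0.2173 grasp [477.8 361.3 130.1] F [-0.5 -0.9  0.5] mom [ 0.08  0.03 -0.01] vel 0.157 open 60.1
```

Call:
{"op": "step_arm", "data": {"increments": [[6.0, [0, 0, 0], 0]]}}

```text
t: 5.18
position: [472.4, 358.1, 294.6]
ee_rot: [-0.008, 0.994, -0.108, 0.012]
ft_force: [-0.3, -0.1, 0.6]
opening: 0.643
```

```bash
python3 - <<'E'
from h import *
s=r.read_state(); print(s['joint_positions'].round(4),s['joint_vel'].round(3)); st()
E
```

```text
[ 5.6270e-01  1.7380e-01  1.6454e+00 -1.7000e-03  1.2934e+00  2.3511e+00] [-0.    -0.002 -0.006 -0.001 -0.002 -0.   ]
t 5.175 tcp [472.4 358.1 294.6] yaw -0.2174 grasp [476.6 360.5 127.7] F [-0.3 -0.1  0.6] mom [ 0.03 -0.04  0.03] vel 0.006 open 59.8
```

Call:
{"op": "step_arm", "data": {"increments": [[6.0, [-0.12, -0.15, -0.4], 0], [6.0, [-0.12, -0.15, -0.4], 0], [6.0, [-0.12, -0.15, -0.4], 0], [6.0, [-0.1, -0.15, -0.4], 0], [6.0, [0, 0, 0], 0]]}}

```text
t: 5.8
position: [467.4, 351.7, 277.3]
ee_rot: [-0.008, 0.994, -0.108, 0.012]
ft_force: [0.4, -0.3, -0.2]
opening: 0.648
```

```bash
python3 - <<'E'
from h import *
st()
E
```

```text
t 5.8 tcp [467.4 351.7 277.3] yaw -0.2173 grasp [471.6 354.  110.4] F [ 0.4 -0.3 -0.2] mom [ 0.03 -0.    0.02] vel 0.008 open 60.3
```

Call:
{"op": "step_arm", "data": {"increments": [[6.0, [0, 0, -0.3], 0], [3.0, [0, 0, 0], 0], [3.0, [0, 0, 0], 0], [3.0, [0, 0, 0], 0], [3.0, [0, 0, 0], 0]], "grip_force": 6}}

```text
t: 6.42
position: [467.7, 351.9, 274.7]
ee_rot: [-0.009, 0.994, -0.108, 0.012]
ft_force: [-0.0, 0.2, 0.7]
opening: 0.39
```

```bash
python3 - <<'E'
from h import *
st()
E
```

```text
t 6.425 tcp [467.7 351.9 274.7] yaw -0.2174 grasp [472.  354.3 107.8] F [-0.   0.2  0.7] mom [-0.06  0.02 -0.04] vel 0.002 open 36.2
```

Call:
{"op": "step_arm", "data": {"increments": [[3.0, [-0.5, 0.11, -0.05], 0], [3.0, [-0.5, 0.11, -0.05], 0], [3.0, [-0.5, 0.11, -0.05], 0], [3.0, [0, 0, 0], 0]]}}

```text
t: 6.92
position: [452.5, 355.4, 275.1]
ee_rot: [-0.009, 0.994, -0.108, 0.014]
ft_force: [1.0, -1.1, 2.2]
opening: 0.389
```

```bash
python3 - <<'E'
from h import *
st(); grab('side','s1'); crop('side0',240,90,340,190,4,'a'); crop('s1',240,90,340,190,6,'c9')
E
```

```text
t 6.925 tcp [452.5 355.4 275.1] yaw -0.2172 grasp [457.4 357.8 108.2] F [ 1.  -1.1  2.2] mom [-0.34 -0.13  0.04] vel 0.002 open 36.1
```

View pics/c9.png

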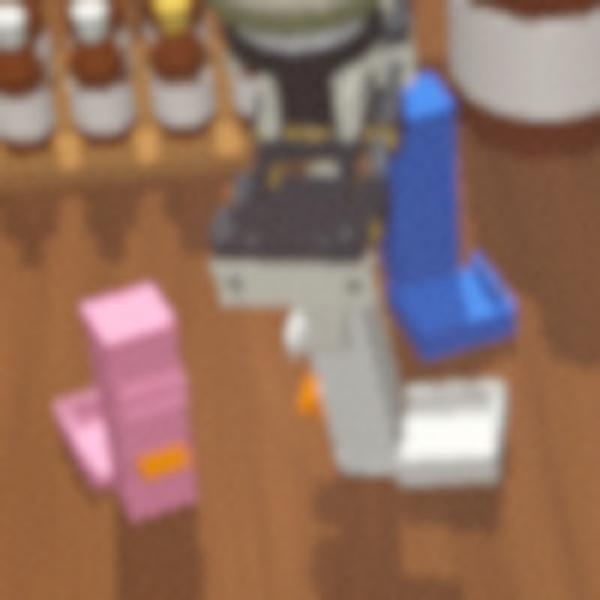

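Call:
{"op": "step_arm", "data": {"increments": [[3.0, [-0.54, 0.12, -0.05], 0], [3.0, [-0.54, 0.12, -0.05], 0], [3.0, [-0.54, 0.12, -0.05], 0], [3.0, [-0.54, 0.12, -0.1], 0], [3.0, [-0.54, 0.12, -0.12], 0], [3.0, [-0.54, 0.12, -0.12], 0], [3.0, [0, 0, 0], 0]]}}

```text
t: 7.85
position: [416.9, 363.0, 268.3]
ee_rot: [-0.008, 0.994, -0.108, 0.012]
ft_force: [0.2, -0.3, 1.4]
opening: 0.386
```

```bash
python3 - <<'E'
from h import *
st(); grab('side','s2');grab('wrist','w4'); crop('s2',240,90,340,190,6,'c9')
E
```

```text
t 7.85 tcp [416.9 363.  268.3] yaw -0.2172 grasp [421.4 365.3 101.4] F [ 0.2 -0.3  1.4] mom [-0.13  0.22  0.03] vel 0.001 open 35.9
```

View pics/c9.png

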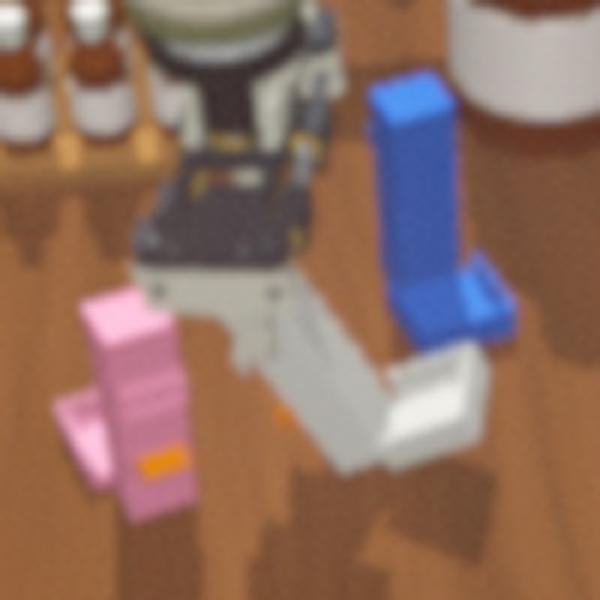

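View pics/w4.png

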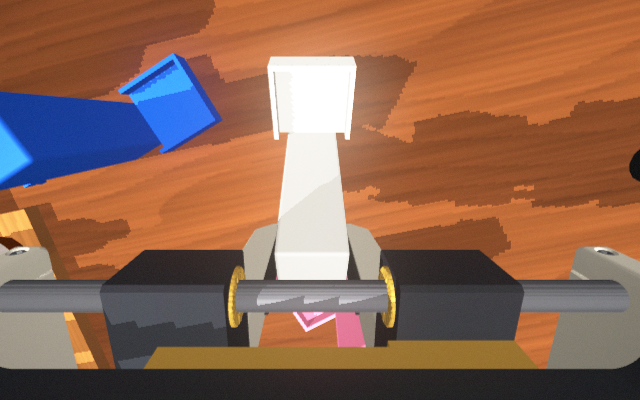

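The bracket now leans about 0.45 rad, pivoted on its heel inside the pads. I'll clamp hard and lift.

Call:
{"op": "step_arm", "data": {"increments": [[3.0, [0, 0, 0], 0], [3.0, [0, 0, 0], 0], [3.0, [0, 0, 1.0], 0], [3.0, [0, 0, 2.0], 0], [3.0, [0, 0, 2.5], 0], [3.0, [0, 0, 2.5], 0], [3.0, [0, 0, 2.5], 0], [3.0, [0, 0, 2.5], 0]], "grip_force": 50}}

```text
t: 8.95
position: [416.6, 361.6, 401.5]
ee_rot: [-0.007, 0.994, -0.109, 0.01]
ft_force: [1.3, -0.0, -2.5]
opening: 0.382
```

Call:
{"op": "step_arm", "data": {"increments": [[3.0, [0.4, -1, 1.5], 0], [3.0, [0.8, -2.0, 0.5], 0.04], [3.0, [1.0, -2.5, 0], 0.04], [3.0, [1.0, -2.5, 0], 0.04], [3.0, [1.0, -2.5, 0], 0.04], [3.0, [1.0, -2.5, 0], 0.04], [3.0, [1.0, -2.5, 0], 0.04], [3.0, [1.0, -2.5, 0], 0.04]]}}

```text
t: 9.95
position: [490.7, 172.8, 425.3]
ee_rot: [-0.009, 0.999, 0.036, 0.01]
ft_force: [-0.3, 0.0, -1.5]
opening: 0.383
```

```bash
python3 - <<'E'
from h import *
st()
E
```

```text
t 9.95 tcp [490.7 172.8 425.3] yaw 0.0719 grasp [494.1 175.9 258.4] F [-0.3  0.  -1.5] mom [ 0.03  0.08 -0.01] vel 0.767 open 35.7
```

Call:
{"op": "step_arm", "data": {"increments": [[3.0, [1.3, -2.4, 0.4], 0.02], [3.0, [1.3, -2.4, 0.4], 0.02], [3.0, [1.3, -2.4, 0.4], 0.02], [3.0, [1.3, -2.4, 0.2], 0.01], [3.0, [1.2, -2.3, 0], 0], [3.0, [1.0, -2.0, 0], 0], [3.0, [0.5, -1.0, 0], 0], [3.0, [0, 0, 0], 0]]}}

```text
t: 10.95
position: [570.9, 11.3, 438.1]
ee_rot: [-0.008, 0.998, 0.07, 0.008]
ft_force: [-0.5, -0.2, -1.6]
opening: 0.384
```

```bash
python3 - <<'E'
from h import *
st(); grab('side','s3');grab('wrist','w5'); crop('s3',290,130,440,280,4,'c9')
E
```

```text
t 10.95 tcp [570.9  11.3 438.1] yaw 0.1391 grasp [573.2  14.2 271.1] F [-0.5 -0.2 -1.6] mom [ 0.02  0.06 -0.01] vel 0.007 open 35.7
```

View pics/c9.png

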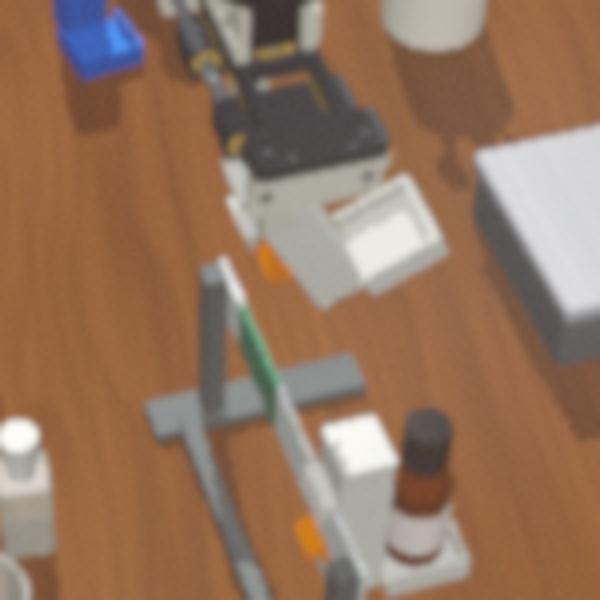

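View pics/w5.png

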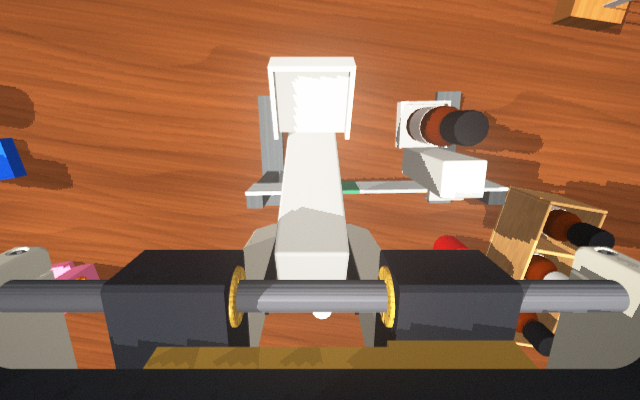

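```bash
python3 - <<'E'
from h import *
im=load('w5')['img'][45:290,235:385].astype(float)
im=255*(im/255)**2
cv2.imwrite('pics/c10.png',cv2.resize(im.astype(np.uint8),None,fx=3.2,fy=3.2,interpolation=cv2.INTER_CUBIC))
im=load('w5')['img'][45:155,255:370].astype(float)
im=255*(im/255)**4
cv2.imwrite('pics/c11.png',cv2.resize(im.astype(np.uint8),None,fx=5,fy=5,interpolation=cv2.INTER_CUBIC))
E
```

```text
(no output)
```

View pics/c10.png

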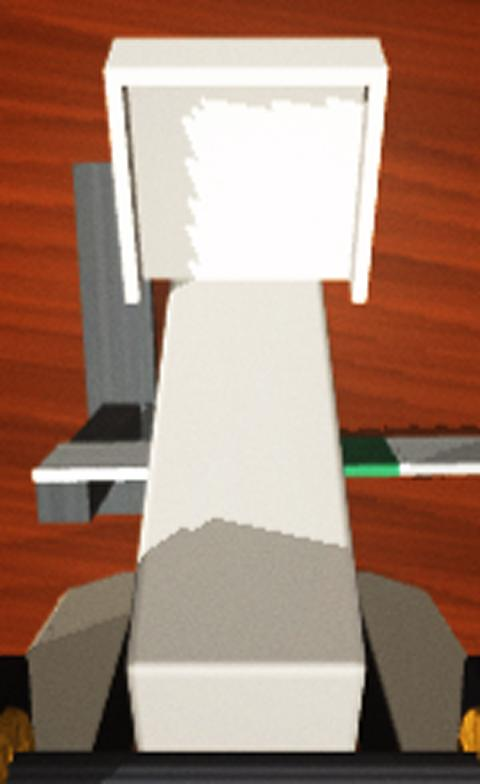

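View pics/c11.png

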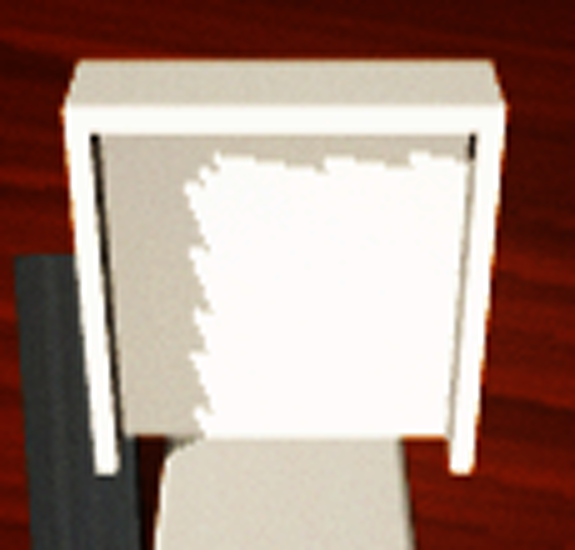

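```bash
cat > fit.py <<'E'
from h import *
from scipy.optimize import least_squares
def fit(fn,obs,X,g,yaw0=.14,th0=.45):
    obs=np.array(obs,float);X=np.array(X,float)
    def rot(p): return (R.from_euler('z',p[3])*R.from_euler('x',p[5])*R.from_euler('y',-p[4])).as_matrix()
    def f(p): return np.array([proj(fn,rot(p)@x+p[:3]) for x in X])-obs
    s=least_squares(lambda p:np.r_[f(p).ravel(),(p[5]-0)/.02,(p[3]-yaw0)/.01],[g[0]+20,g[1],g[2]-45,yaw0,th0,0])
    p=s.x; cov=np.linalg.inv(s.jac.T@s.jac); print('mid',p[:3].round(1),'yaw,th,roll',p[3:].round(4),'sd',np.sqrt(np.diag(cov)).round(3)); print(f(p).round(1).tolist())
    lip=rot(p)@[-16,0,24]+p[:3]; print('lip',lip.round(1)); return p,lip,rot(p)
E
python3 - <<'E'
from fit import *
c=lambda a,b:(255+a/5,45+b/5); e=lambda a,b:(235+a/3.2,45+b/3.2)
obs=[c(65,104),c(505,104),c(78,60),c(493,60),e(130,662),e(363,662),c(95,475),c(475,475)]
X=[(67,27,-42),(67,-27,-42),(67,27,-60),(67,-27,-60),(16,17.5,59.5),(16,-17.5,59.5),(16,27,-42),(16,-27,-42)]
p,lip,Rb=fit('w5',obs,X,[573.2,14.2,271.1])
g=np.array([573.2,14.2,271.1]); print('lip-g',lip-g,'g in bracket',Rb.T@(g-p[:3]))
fit('w5',obs[:6],X[:6],g)
E
```

```text
mid [593.7  17.2 229.6] yaw,th,roll [0.1404 0.4617 0.0124] sd [0.251 0.308 1.48  0.005 0.011 0.007]
[[-0.1, 0.5], [0.2, 0.4], [0.3, 0.2], [-0.4, 0.0], [-1.2, 0.0], [1.0, 0.1], [0.7, -0.7], [-0.5, -0.8]]
lip [568.9  13.5 244. ]
lip-g [ -4.28952462  -0.70426708 -27.14509033] g in bracket [-1.90555966e-02  4.33394148e-01  4.63645596e+01]
mid [593.7  17.1 227.3] yaw,th,roll [0.1412 0.4813 0.011 ] sd [0.256 0.43  1.968 0.006 0.016 0.009]
[[0.1, 0.6], [0.1, 0.3], [0.5, -0.3], [-0.4, -0.6], [-0.5, -0.0], [0.3, -0.0]]
lip [568.6  13.4 241.1]
```

```bash
python3 - <<'E'
from h import *
crop('w5',240,165,300,215,10,'c12');crop('w5',335,165,415,215,9,'c13')
E
```

```text
(no output)
```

View pics/c12.png

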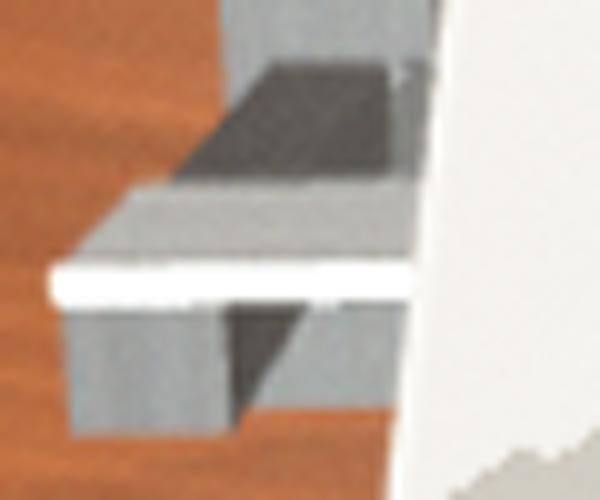

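View pics/c13.png

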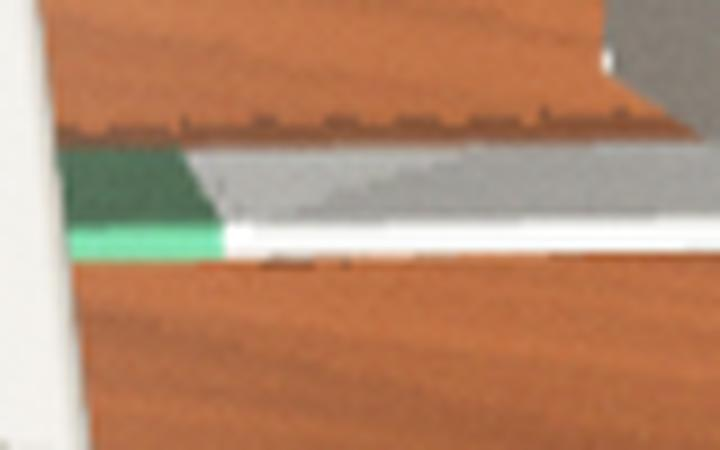

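```bash
python3 - <<'E'
from h import *
L=px2z('w5',245.2,191.2,140);G=px2z('w5',359.7,190,140);Q=px2z('w5',415,188.6,140)
print(L,G,Q)
d=L-Q; yaw=np.arctan2(d[1],d[0])-np.pi/2; print(yaw)
yv=np.array([-np.sin(.16),np.cos(.16),0]); print('bay from L',L-75*yv,'from G',G+35*yv)
E
```

```text
[564.1542236   79.06317126 140.        ] [580.98572233 -29.26314805 140.        ] [589.81319953 -80.85195431 140.        ]
0.15909762038651687
bay from L [576.10308909   5.02112501 140.        ] from G [575.4095851    5.28980687 140.        ]
```

Call:
{"op": "step_arm", "data": {"increments": [[3.0, [0.16, -0.2, -0.8], 0.007], [3.0, [0.16, -0.2, -0.8], 0.007], [3.0, [0.16, -0.2, -0.8], 0.007], [3.0, [0.1, -0.2, -0.8], 0], [3.0, [0, 0, -0.4], 0], [3.0, [0, 0, 0], 0]]}}

```text
t: 11.8
position: [576.0, 5.8, 398.6]
ee_rot: [-0.009, 0.997, 0.083, 0.007]
ft_force: [0.8, 0.3, -2.4]
opening: 0.384
```

```bash
cat >> h.py <<'E'
def lipst(off=(-4.37,-.09,-27.1)):
    # offset expressed in frame at tool yaw
    p,M,s=pose(); yaw=np.arctan2(M[1,0],M[0,0]); g=M@[0,0,167]+p
    c,sn=np.cos(yaw),np.sin(yaw); a=-4.29*np.cos(-.1391)+.70*np.sin(-.1391)*1
    l0=np.array([-4.29,-.70]); k=yaw-.1391; l=np.array([np.cos(k)*l0[0]-np.sin(k)*l0[1],np.sin(k)*l0[0]+np.cos(k)*l0[1]])
    lip=np.array([g[0]+l[0],g[1]+l[1],g[2]-27.1]); d=lip[:2]-np.array([575.6,5.2]); c,sn=np.cos(.16),np.sin(.16)
    print('lip',lip.round(1),'rel bay x,y,z',round(c*d[0]+sn*d[1],2),round(-sn*d[0]+c*d[1],2),round(lip[2]-140,1))
E
python3 - <<'E'
from h import *
st(); lipst()
E
```

```text
t 11.8 tcp [576.    5.8 398.6] yaw 0.1656 grasp [578.    8.8 231.7] F [ 0.8  0.3 -2.4] mom [-0.04  0.09 -0.06] vel 0.004 open 35.7
lip [573.7   8.  204.6] rel bay x,y,z -1.41 3.1 64.6
```

Call:
{"op": "step_arm", "data": {"increments": [[3.0, [0.07, -0.13, -0.4], 0], [3.0, [0.07, -0.13, -0.4], 0], [3.0, [0, 0, -0.2], 0], [3.0, [0, 0, 0], 0]]}}

```text
t: 12.3
position: [577.7, 2.9, 388.6]
ee_rot: [-0.009, 0.997, 0.083, 0.007]
ft_force: [0.0, 0.1, -1.5]
opening: 0.383
```

```bash
python3 - <<'E'
from h import *
st(); lipst(); grab('wrist','w6'); grab('side','s4'); crop('s4',300,140,420,260,5,'c9')
im=load('w6')['img'][45:290,235:385].astype(float)
im=255*(im/255)**2
cv2.imwrite('pics/c10.png',cv2.resize(im.astype(np.uint8),None,fx=3.2,fy=3.2,interpolation=cv2.INTER_CUBIC))
E
```

```text
t 12.3 tcp [577.7   2.9 388.6] yaw 0.1655 grasp [579.8   6.  221.7] F [ 0.   0.1 -1.5] mom [ 0.01  0.03 -0.04] vel 0.003 open 35.6
lip [575.6   5.2 194.6] rel bay x,y,z -0.03 0.0 54.6
```

View pics/c9.png

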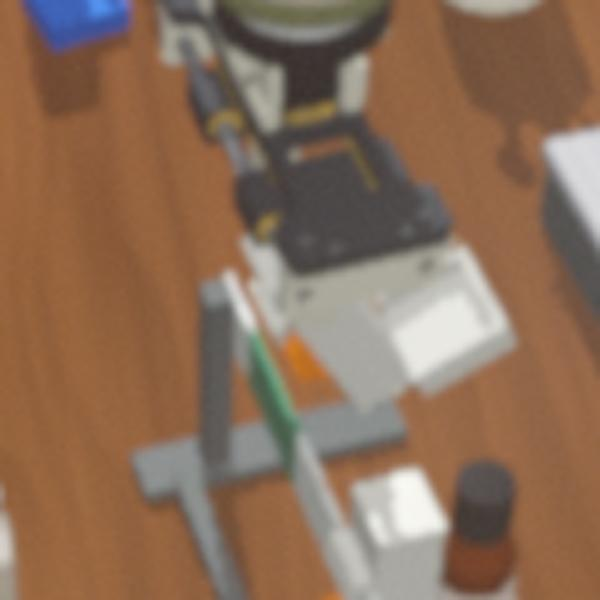

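View pics/c10.png

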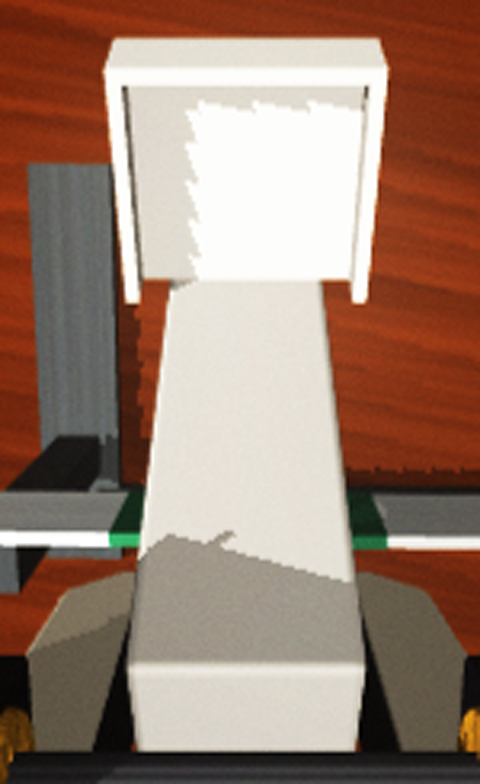

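```bash
python3 - <<'E'
from h import *
crop('w6',228,190,288,230,10,'c12');crop('w6',340,190,400,230,10,'c13')
a=cv2.imread('pics/c12.png');b=cv2.imread('pics/c13.png');cv2.imwrite('pics/c14.png',np.vstack([a,b]))
E
```

```text
(no output)
```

View pics/c14.png

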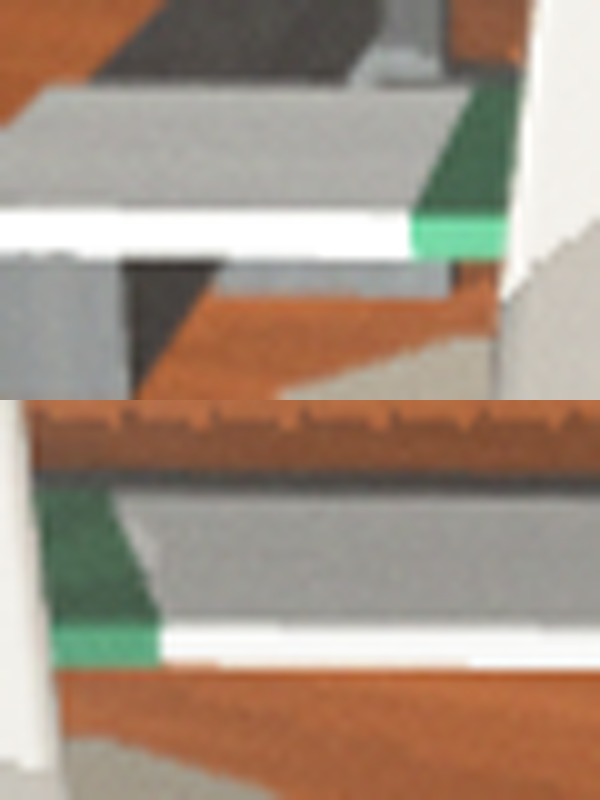

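```bash
python3 - <<'E'
from h import *
L=px2z('w6',269.2,211.2,140);G=px2z('w6',356,212.5,140)
print(L,G,np.linalg.norm(L-G),(L+G)/2, np.arctan2(*(L-G)[[1,0]])-np.pi/2)
from fit import *
p,M,_=pose(); g=M@[0,0,167]+p
c=lambda a,b:(255+a/5,45+b/5); e=lambda a,b:(235+a/3.2,45+b/3.2)
obs=[c(65,104),c(505,104),c(78,60),c(493,60),e(130,662),e(363,662),c(95,475),c(475,475)]
X=[(67,27,-42),(67,-27,-42),(67,27,-60),(67,-27,-60),(16,17.5,59.5),(16,-17.5,59.5),(16,27,-42),(16,-27,-42)]
fit('w6',obs,X,g,.166)
E
```

```text
[570.18494274  39.44654488 140.        ] [580.91576871 -29.25073978 140.        ] 69.53033543952627 [575.55035573   5.09790255 140.        ] 0.15495233984696233
mid [600.3   9.  180.1] yaw,th,roll [0.1664 0.4613 0.013 ] sd [0.252 0.308 1.48  0.005 0.011 0.007]
[[-0.1, 0.5], [0.2, 0.4], [0.3, 0.2], [-0.4, 0.0], [-1.2, 0.1], [1.0, 0.1], [0.7, -0.7], [-0.5, -0.8]]
lip [575.7   4.7 194.5]
```

Call:
{"op": "step_arm", "data": {"increments": [[3.0, [-0.04, 0, -0.4], 0], [3.0, [0, 0, -0.5], 0], [3.0, [0, 0, -0.5], 0], [3.0, [0, 0, -0.3], 0], [3.0, [0, 0, 0], 0]]}}

```text
t: 13.02
position: [577.2, 3.1, 370.5]
ee_rot: [-0.009, 0.997, 0.083, 0.007]
ft_force: [-0.5, -0.7, -2.1]
opening: 0.386
```

```bash
python3 - <<'E'
from h import *
st(); lipst()
E
```

```text
t 13.025 tcp [577.2   3.1 370.5] yaw 0.1657 grasp [579.4   6.1 203.6] F [-0.5 -0.7 -2.1] mom [-0.03  0.13  0.04] vel 0.002 open 35.9
lip [575.1   5.3 176.5] rel bay x,y,z -0.46 0.2 36.5
```

Clip stage passed with no contact force. I continue down in small steps.

Call:
{"op": "step_arm", "data": {"increments": [[3.0, [0, 0, -0.4], 0], [3.0, [0, 0, -0.5], 0], [3.0, [0, 0, -0.5], 0], [3.0, [0, 0, -0.3], 0], [3.0, [0, 0, 0], 0]]}}

```text
t: 13.65
position: [577.2, 3.1, 352.3]
ee_rot: [-0.009, 0.997, 0.083, 0.007]
ft_force: [0.6, -0.6, -2.0]
opening: 0.385
```

```bash
python3 - <<'E'
from h import *
st(); lipst(); grab('side','s5'); crop('s5',300,140,420,260,5,'c9')
E
```

```text
t 13.65 tcp [577.2   3.1 352.3] yaw 0.1657 grasp [579.4   6.1 185.3] F [ 0.6 -0.6 -2. ] mom [-0.05  0.05  0.02] vel 0.003 open 35.8
lip [575.1   5.3 158.2] rel bay x,y,z -0.47 0.2 18.2
```

View pics/c9.png

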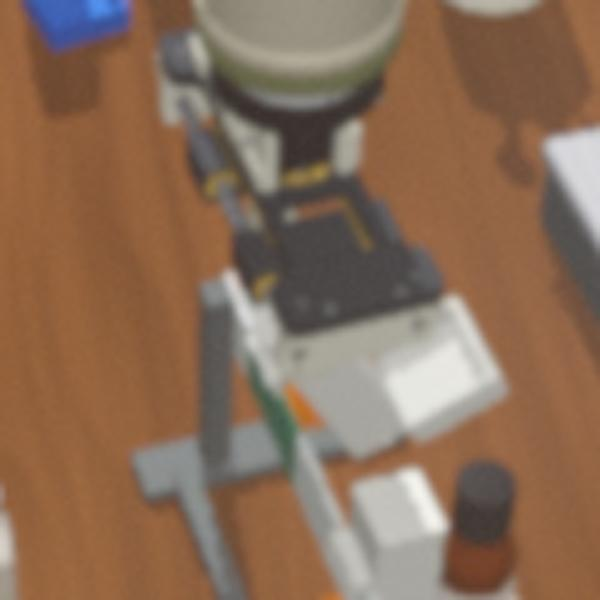

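Call:
{"op": "step_arm", "data": {"increments": [[3.0, [0, 0, -0.3], 0], [3.0, [0, 0, -0.3], 0], [3.0, [0, 0, -0.3], 0], [3.0, [0, 0, -0.2], 0], [3.0, [0, 0, 0], 0]]}}

```text
t: 14.32
position: [577.3, 3.0, 341.0]
ee_rot: [-0.009, 0.997, 0.083, 0.008]
ft_force: [0.2, 0.5, -1.5]
opening: 0.38
```

```bash
python3 - <<'E'
from h import *
st(); lipst()
E
```

```text
t 14.325 tcp [577.3   3.  341. ] yaw 0.1657 grasp [579.6   6.1 174.1] F [ 0.2  0.5 -1.5] mom [0.05 0.1  0.01] vel 0.002 open 35.3
lip [575.4   5.3 147. ] rel bay x,y,z -0.22 0.11 7.0
```

Call:
{"op": "step_arm", "data": {"increments": [[3.0, [0, 0, -0.2], 0], [3.0, [0, 0, -0.2], 0], [3.0, [0, 0, -0.1], 0], [3.0, [0, 0, 0], 0]]}}

```text
t: 14.82
position: [577.4, 3.0, 335.8]
ee_rot: [-0.009, 0.996, 0.083, 0.008]
ft_force: [-0.1, 0.4, -1.9]
opening: 0.386
```

```bash
python3 - <<'E'
from h import *
st(); lipst()
E
```

```text
t 14.825 tcp [577.4   3.  335.8] yaw 0.1657 grasp [579.7   6.1 168.8] F [-0.1  0.4 -1.9] mom [ 0.01  0.07 -0.01] vel 0.002 open 35.9
lip [575.5   5.3 141.7] rel bay x,y,z -0.12 0.12 1.7
```

Call:
{"op": "step_arm", "data": {"increments": [[3.0, [0, 0, -0.15], 0], [3.0, [0, 0, -0.1], 0]]}}

```text
t: 15.08
position: [577.5, 3.1, 335.2]
ee_rot: [-0.008, 0.996, 0.083, 0.008]
ft_force: [-5.8, -0.1, 6.2]
opening: 0.385
```

```bash
python3 - <<'E'
from h import *
st(); lipst()
E
```

```text
t 15.075 tcp [577.5   3.1 335.2] yaw 0.1657 grasp [580.1   6.1 168.3] F [-5.8 -0.1  6.2] mom [ 0.09  1.1  -0.03] vel 0.002 open 35.8
lip [575.8   5.3 141.2] rel bay x,y,z 0.26 0.06 1.2
```

Seated: vertical contact of about 8 N, with the rail pushing back on the lip. I loosen the grip so the foot swings in gently, then open.

Call:
{"op": "step_arm", "data": {"increments": [[3.0, [0, 0, 0], 0], [3.0, [0, 0, 0], 0], [3.0, [0, 0, 0], 0]], "grip_force": 3}}

```text
t: 15.45
position: [577.7, 3.1, 335.3]
ee_rot: [-0.008, 0.996, 0.083, 0.009]
ft_force: [-0.0, -0.7, -1.2]
opening: 0.391
```

```bash
python3 - <<'E'
from h import *
st(); lipst(); grab('side','s6'); crop('s6',300,140,420,260,5,'c9'); grab('wrist','w7')
E
```

```text
t 15.45 tcp [577.7   3.1 335.3] yaw 0.1658 grasp [580.4   6.1 168.4] F [-0.  -0.7 -1.2] mom [ 0.    0.04 -0.02] vel 0.004 open 36.3
lip [576.2   5.3 141.3] rel bay x,y,z 0.57 0.03 1.3
```

View pics/c9.png

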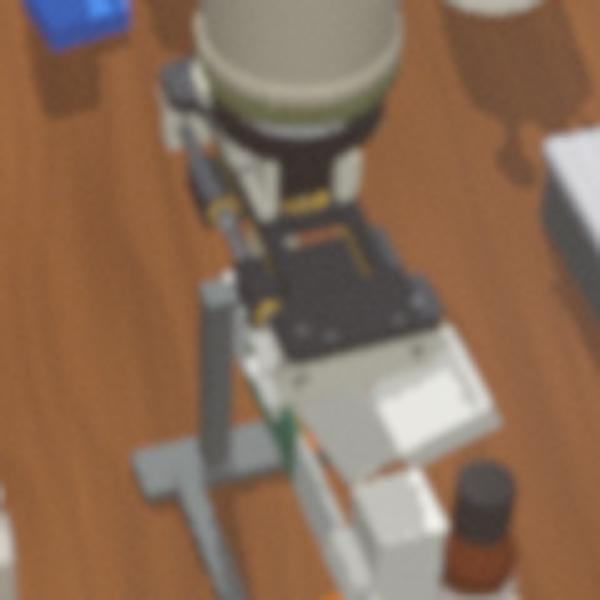

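View pics/w7.png

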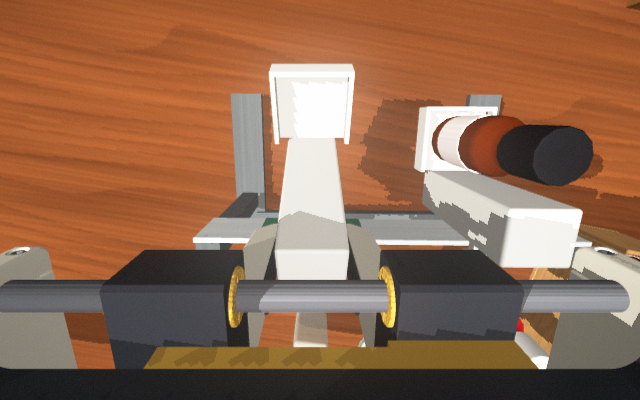

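Call:
{"op": "step_arm", "data": {"increments": [[5.5, [0, 0, 0], 0], [5.5, [0, 0, 0], 0], [5.5, [0, 0, 0], 0], [5.5, [0, 0, 0.8], 0], [5.5, [0, 0, 1.5], 0], [5.5, [0, 0, 2.0], 0], [5.5, [0, 0, 2.0], 0], [5.5, [0, 0, 1.0], 0]]}}

```text
t: 16.55
position: [577.7, 3.1, 414.5]
ee_rot: [-0.008, 0.996, 0.083, 0.01]
ft_force: [-0.3, 0.1, -0.6]
opening: 0.592
```

```bash
python3 - <<'E'
from h import *
st(); grab('side','s7'); crop('s7',300,140,420,260,5,'c9'); grab('wrist','w8')
E
```

```text
t 16.55 tcp [577.7   3.1 414.5] yaw 0.1658 grasp [580.8   6.1 247.5] F [-0.3  0.1 -0.6] mom [-0.02  0.01  0.  ] vel 0.151 open 55.0
```

View pics/c9.png

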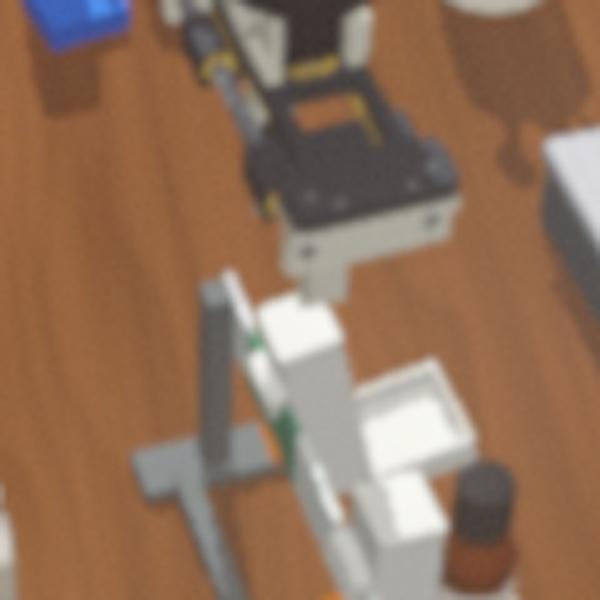

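View pics/w8.png

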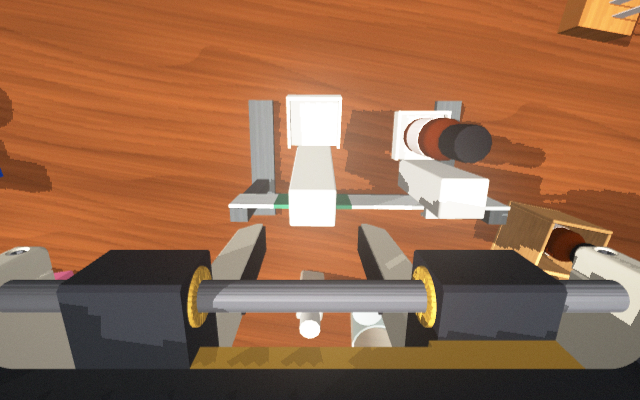

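Call:
{"op": "step_arm", "data": {"increments": [[0, [1.5, 0.4, 0], 0], [0, [2.5, 0.65, 0], 0], [0, [2.5, 0.65, 0], 0], [0, [2.5, 0.65, 0], 0], [0, [2.0, 0.5, 0], 0], [0, [1.0, 0.3, 0], 0], [0, [0, 0, 0], 0]], "grip_force": 20}}

```text
t: 17.52
position: [700.1, 35.4, 408.0]
ee_rot: [-0.009, 0.997, 0.083, 0.006]
ft_force: [1.0, 0.2, -0.6]
opening: 0.006
```

```bash
cat >> h.py <<'E'
def bay():
    p,M,s=pose(); yaw=np.arctan2(M[1,0],M[0,0])
    for n,k in (('grasp',167),('tip',186)):
        g=M@[0,0,k]+p; d=g[:2]-np.array([575.6,5.2]); c,sn=np.cos(.16),np.sin(.16)
        print(n,'in bay',round(c*d[0]+sn*d[1],2),round(-sn*d[0]+c*d[1],2),'z',round(g[2],1))
E
python3 - <<'E'
from h import *
st();bay()
E
```

```text
t 17.525 tcp [700.1  35.4 408. ] yaw 0.1653 grasp [701.9  38.4 241. ] F [ 1.   0.2 -0.6] mom [-0.01  0.1   0.03] vel 0.012 open 0.6
grasp in bay 130.01 12.67 z 241.0
tip in bay 130.27 12.97 z 222.0
```

Call:
{"op": "step_arm", "data": {"increments": [[0, [0, 0, -1.5], 0], [0, [0, 0, -2.5], 0], [0, [0, 0, -2.5], 0], [0, [0, 0, -2.5], 0], [0, [0, 0, -2.5], 0], [0, [0, 0, -2.0], 0], [0, [0, 0, -1.0], 0], [0, [0, 0, 0], 0]]}}

```text
t: 18.52
position: [694.7, 34.0, 253.4]
ee_rot: [-0.009, 0.997, 0.082, 0.004]
ft_force: [0.5, -0.2, -0.6]
opening: 0.006
```

```bash
python3 - <<'E'
from h import *
st();bay(); grab('side','s8'); crop('s8',300,120,440,260,4.2,'c9')
E
```

```text
t 18.525 tcp [694.7  34.  253.4] yaw 0.164 grasp [695.8  36.9  86.5] F [ 0.5 -0.2 -0.6] mom [-0.05 -0.01 -0.02] vel 0.01 open 0.6
grasp in bay 123.67 12.18 z 86.5
tip in bay 123.85 12.49 z 67.5
```

View pics/c9.png

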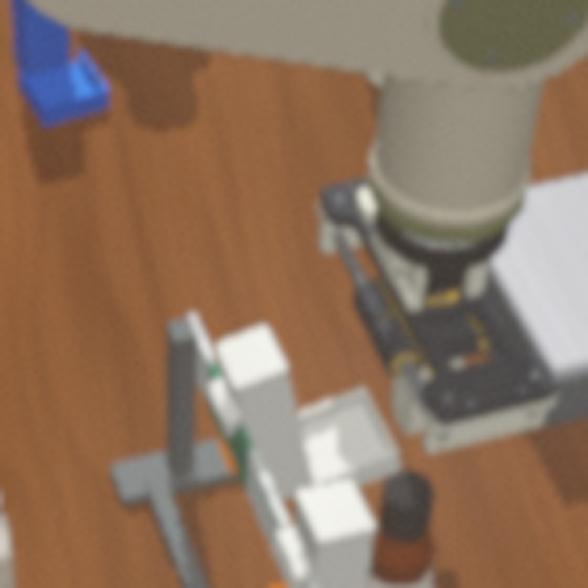

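Call:
{"op": "step_arm", "data": {"increments": [[0, [-0.3, -0.05, -0.25], 0], [0, [-0.3, -0.05, -0.25], 0], [0, [-0.3, -0.05, 0], 0], [0, [-0.3, -0.05, 0], 0], [0, [-0.3, -0.05, 0], 0], [0, [0, 0, 0], 0]]}}

```text
t: 19.32
position: [680.2, 31.2, 252.8]
ee_rot: [-0.008, 0.997, 0.082, 0.007]
ft_force: [-0.1, 0.1, -0.5]
opening: 0.004
```

```bash
python3 - <<'E'
from h import *
st();bay()
E
```

```text
t 19.325 tcp [680.2  31.2 252.8] yaw 0.164 grasp [682.4  34.1  85.8] F [-0.1  0.1 -0.5] mom [-0.02  0.   -0.01] vel 0.002 open 0.4
grasp in bay 110.03 11.56 z 85.8
tip in bay 110.33 11.84 z 66.9
```

Call:
{"op": "step_arm", "data": {"increments": [[0, [-0.3, -0.05, -0.2], 0], [0, [-0.3, -0.05, -0.2], 0], [0, [-0.3, -0.05, -0.2], 0], [0, [0, 0, 0], 0]]}}

```text
t: 19.82
position: [673.6, 30.6, 247.7]
ee_rot: [-0.009, 0.996, 0.082, 0.013]
ft_force: [0.0, -0.7, 0.5]
opening: 0.005
```

```bash
python3 - <<'E'
from h import *
st();bay()
E
```

```text
t 19.825 tcp [673.6  30.6 247.7] yaw 0.1641 grasp [677.8  33.9  80.8] F [ 0.  -0.7  0.5] mom [-0.03 -0.07  0.02] vel 0.008 open 0.4
grasp in bay 105.49 12.02 z 80.8
tip in bay 106.02 12.31 z 61.8
```

Call:
{"op": "step_arm", "data": {"increments": [[0, [-0.3, -0.05, 0], 0], [0, [-0.3, -0.05, 0], 0], [0, [-0.3, -0.05, 0], 0], [0, [-0.3, -0.05, 0], 0]]}}

```text
t: 20.32
position: [668.3, 30.6, 249.1]
ee_rot: [-0.01, 0.996, 0.082, 0.027]
ft_force: [18.9, 3.6, -12.9]
opening: 0.003
```

```bash
python3 - <<'E'
from h import *
st();bay()
E
```

```text
t 20.325 tcp [668.3  30.6 249.1] yaw 0.1643 grasp [677.2  34.6  82.4] F [ 18.9   3.6 -12.9] mom [ 0.7  -3.24 -0.01] vel 0.071 open 0.3
grasp in bay 104.96 12.83 z 82.4
tip in bay 106.02 13.11 z 63.4
```

The front push locks: about 19 N with friction and no movement, because the rim has to travel mostly down. I'll back off and press down on the shelf's front rim instead.

Call:
{"op": "step_arm", "data": {"increments": [[0, [0.6, 0.1, 0], 0], [0, [0.8, 0.1, 0], 0], [0, [0.4, 0.06, 1.0], 0], [0, [0, 0, 1.5], 0], [0, [0, 0, 1.5], 0], [0, [0, 0, 0.7], 0], [0, [0, 0, 0], 0]]}}

```text
t: 21.2
position: [686.9, 33.1, 300.8]
ee_rot: [-0.009, 0.996, 0.082, 0.027]
ft_force: [-0.5, 0.1, 0.3]
opening: 0.006
```

```bash
python3 - <<'E'
from h import *
st();bay(); print(r.read_state()['joint_positions']); grab('side','s9'); crop('s9',300,120,440,260,4.2,'c9'); grab('wrist','w9')
E
```

```text
t 21.2 tcp [686.9  33.1 300.8] yaw 0.1643 grasp [695.7  37.  134. ] F [-0.5  0.1  0.3] mom [-0.07  0.03 -0.02] vel 0.004 open 0.6
grasp in bay 123.61 12.26 z 134.0
tip in bay 124.67 12.53 z 115.1
[-0.03327273  0.40071191  1.36226891  0.02564849  1.32662663  1.36731336]
```

View pics/c9.png

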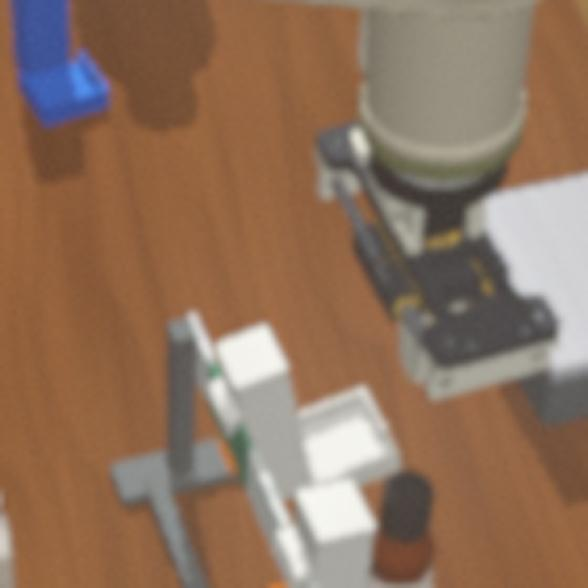

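View pics/w9.png

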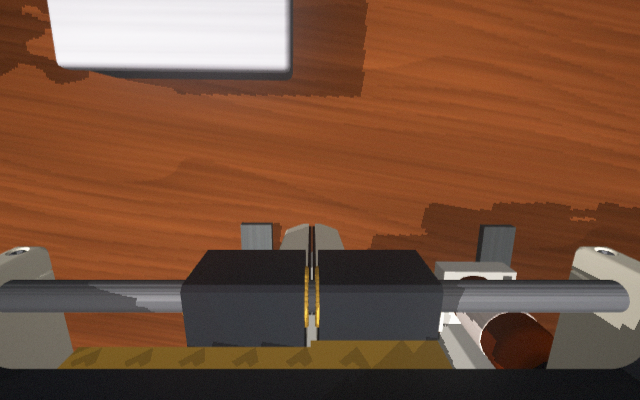

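Call:
{"op": "step_arm", "data": {"increments": [[0, [-0.6, -0.1, 0], 0], [0, [-0.9, -0.14, 0], 0], [0, [-0.9, -0.14, 0], 0], [0, [-0.6, -0.1, -0.1], 0], [0, [-0.25, -0.05, -0.3], 0], [0, [0, 0, -0.3], 0], [0, [0, 0, -0.2], 0], [0, [0, 0, 0], 0]]}}

```text
t: 22.3
position: [650.7, 27.4, 287.6]
ee_rot: [-0.01, 0.996, 0.082, 0.025]
ft_force: [0.3, -0.0, -0.1]
opening: 0.007
```

```bash
python3 - <<'E'
from h import *
st();bay(); grab('side','s10'); crop('s10',300,120,440,260,4.2,'c9')
E
```

```text
t 22.3 tcp [650.7  27.4 287.6] yaw 0.1641 grasp [658.6  31.3 120.8] F [ 0.3 -0.  -0.1] mom [-0.02  0.02 -0.02] vel 0.003 open 0.7
grasp in bay 86.15 12.57 z 120.8
tip in bay 87.11 12.86 z 101.8
```

View pics/c9.png

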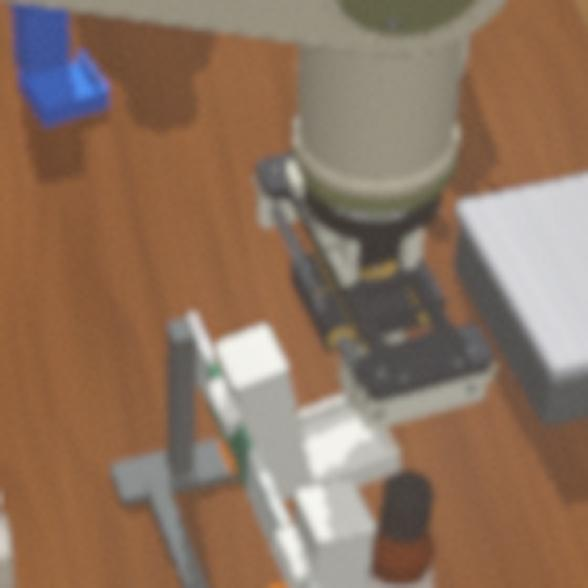

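Call:
{"op": "step_arm", "data": {"increments": [[0, [0.3, 0.03, -0.3], 0], [0, [0, 0, -0.3], 0], [0, [0, 0, -0.3], 0], [0, [-0.1, -0.02, -0.3], 0]]}}

```text
t: 22.85
position: [653.5, 27.6, 275.4]
ee_rot: [-0.01, 0.996, 0.082, 0.025]
ft_force: [0.8, 1.0, 1.5]
opening: 0.005
```

```bash
python3 - <<'E'
from h import *
st();bay()
E
```

```text
t 22.85 tcp [653.5  27.6 275.4] yaw 0.1642 grasp [661.6  31.5 108.7] F [0.8 1.  1.5] mom [ 0.02 -0.08 -0.03] vel 0.05 open 0.5
grasp in bay 89.13 12.25 z 108.7
tip in bay 90.12 12.54 z 89.7
```

Contact begins at tip z ≈ 90, as predicted. I press on along the arc.

Call:
{"op": "step_arm", "data": {"increments": [[0, [-0.15, -0.02, -0.3], 0], [0, [-0.15, -0.02, -0.3], 0], [0, [-0.15, -0.02, -0.3], 0]]}}

```text
t: 23.22
position: [649.1, 27.0, 266.8]
ee_rot: [-0.01, 0.996, 0.082, 0.026]
ft_force: [-2.1, -0.1, 4.8]
opening: 0.002
```

```bash
python3 - <<'E'
from h import *
st();bay()
E
```

```text
t 23.225 tcp [649.1  27.  266.8] yaw 0.1643 grasp [657.5  30.9 100. ] F [-2.1 -0.1  4.8] mom [-0.05  0.33 -0.04] vel 0.056 open 0.2
grasp in bay 84.98 12.31 z 100.0
tip in bay 86.0 12.59 z 81.1
```

Call:
{"op": "step_arm", "data": {"increments": [[0, [-0.1, -0.02, -0.3], 0], [0, [-0.1, -0.02, -0.3], 0], [0, [-0.1, -0.02, -0.3], 0]]}}

```text
t: 23.6
position: [645.0, 26.2, 256.7]
ee_rot: [-0.009, 0.996, 0.082, 0.025]
ft_force: [-0.2, 0.6, -0.5]
opening: 0.006
```

```bash
python3 - <<'E'
from h import *
st();bay()
E
```

```text
t 23.6 tcp [645.   26.2 256.7] yaw 0.1642 grasp [653.1  30.   90. ] F [-0.2  0.6 -0.5] mom [ 0.04  0.04 -0.03] vel 0.048 open 0.6
grasp in bay 80.49 12.12 z 90.0
tip in bay 81.47 12.41 z 71.0
```

Call:
{"op": "step_arm", "data": {"increments": [[0, [0, 0, 0.6], 0], [0, [0, 0, 1.5], 0], [0, [0, 0, 2.5], 0], [0, [0, 0, 2.5], 0], [0, [0, 0, 2.5], 0], [0, [0, 0, 2.0], 0], [0, [0, 0, 0], 0]]}}

```text
t: 24.48
position: [644.9, 26.3, 382.2]
ee_rot: [-0.009, 0.996, 0.082, 0.027]
ft_force: [0.5, -0.2, -0.8]
opening: 0.006
```

```bash
python3 - <<'E'
from h import *
st();bay(); grab('side','s11'); crop('s11',300,130,420,250,5,'c9'); grab('wrist','w10'); grab('top','top2'); crop('top2',320,135,480,255,5,'c15')
E
```

```text
t 24.475 tcp [644.9  26.3 382.2] yaw 0.1643 grasp [653.7  30.1 215.4] F [ 0.5 -0.2 -0.8] mom [ 0.    0.03 -0.02] vel 0.023 open 0.5
grasp in bay 81.1 12.16 z 215.4
tip in bay 82.16 12.43 z 196.5
```

View pics/c9.png

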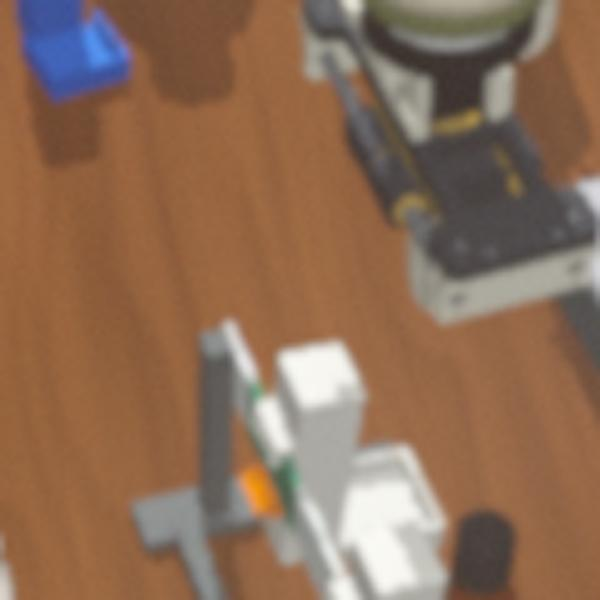

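View pics/w10.png

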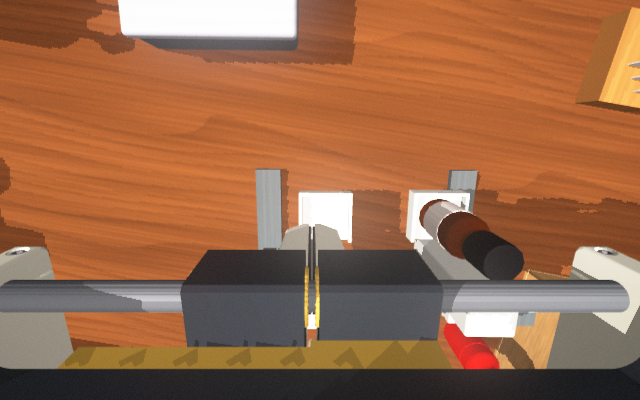

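The bracket is now upright with the clip protruding behind the rail. I compare it with the fixed bracket.

```bash
python3 - <<'E'
from h import *
crop('s11',325,180,425,290,5.4,'c16')
for n,yy in (('loose',0),('fixed',-115)):
    c,s=np.cos(.16),np.sin(.16); b=np.array([575.6,5.2])
    for x,y,z in [(0,18,36),(32,18,36),(32,-18,36),(0,-18,36),(83,27,-66),(83,-27,-66),(83,-27,-84)]:
        w=[b[0]+c*x-s*(y+yy),b[1]+s*x+c*(y+yy),140+z]; q=proj('s11',w); print(n,(x,y,z),((q-[325,180])*5.4).round(0), ((proj('top2',w)-[320,135])*5).round())
E
```

```text
loose (0, 18, 36) [153. 114.] [171. 215.]
loose (32, 18, 36) [221.  98.] [162. 158.]
loose (32, -18, 36) [248. 155.] [226. 149.]
loose (0, -18, 36) [179. 172.] [235. 205.]
loose (83, 27, -66) [304. 207.] [127. 107.]
loose (83, -27, -66) [346. 291.] [215.  93.]
loose (83, -27, -84) [343. 315.] [213.  99.]
fixed (0, 18, 36) [241. 307.] [377. 184.]
fixed (32, 18, 36) [313. 290.] [367. 127.]
fixed (32, -18, 36) [345. 355.] [431. 117.]
fixed (0, -18, 36) [272. 374.] [441. 174.]
fixed (83, 27, -66) [395. 391.] [314.  78.]
fixed (83, -27, -66) [442. 486.] [402.  64.]
fixed (83, -27, -84) [438. 509.] [398.  71.]
```

View pics/c16.png

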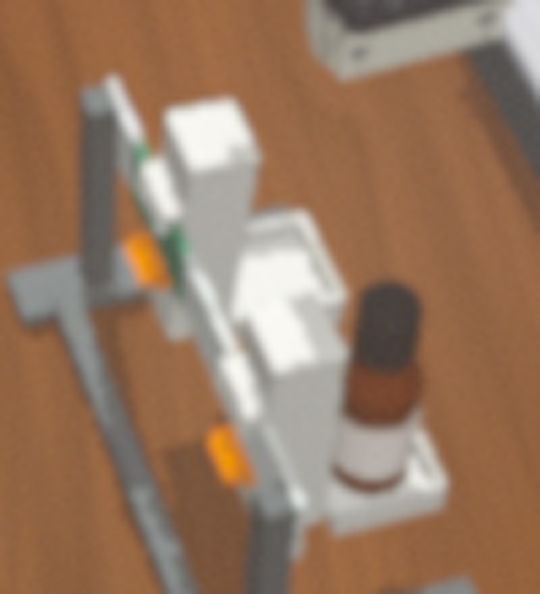

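View pics/c15.png

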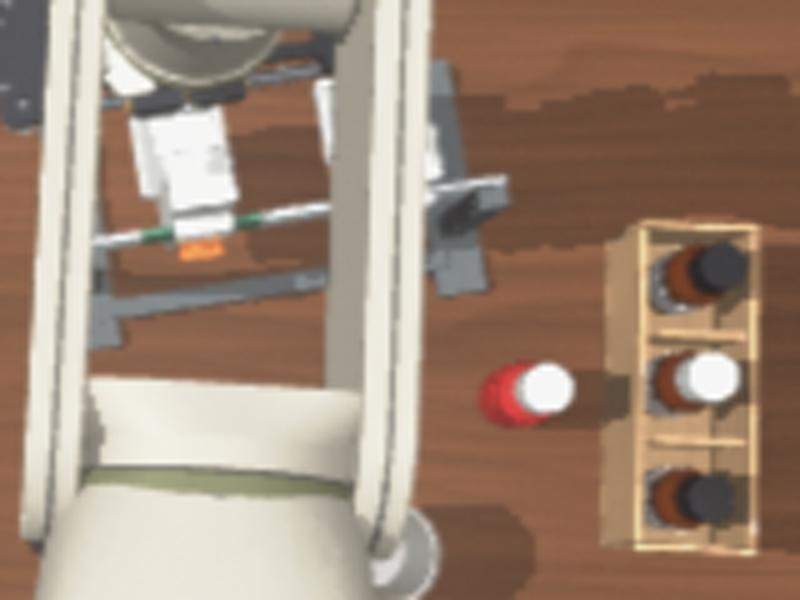

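```bash
python3 - <<'E'
from h import *
crop('s11',345,190,405,240,12,'c17'); crop('s11',362,226,422,276,12,'c18')
E
```

```text
(no output)
```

View pics/c17.png

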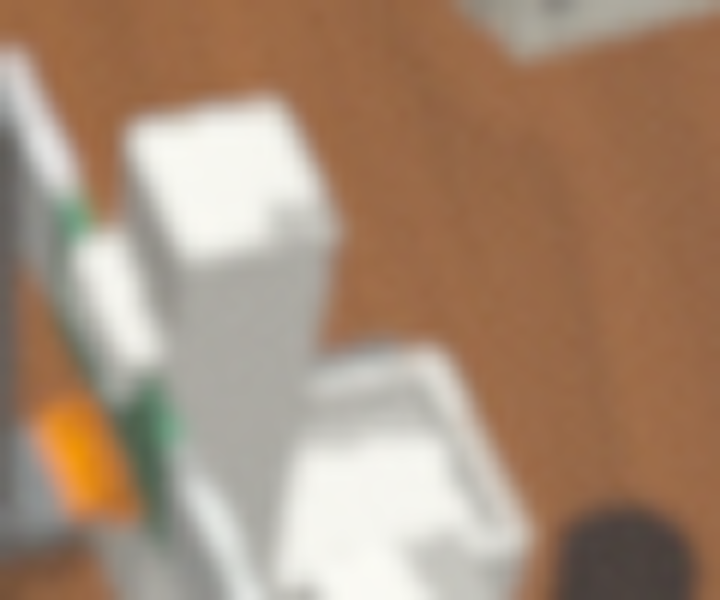

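View pics/c18.png

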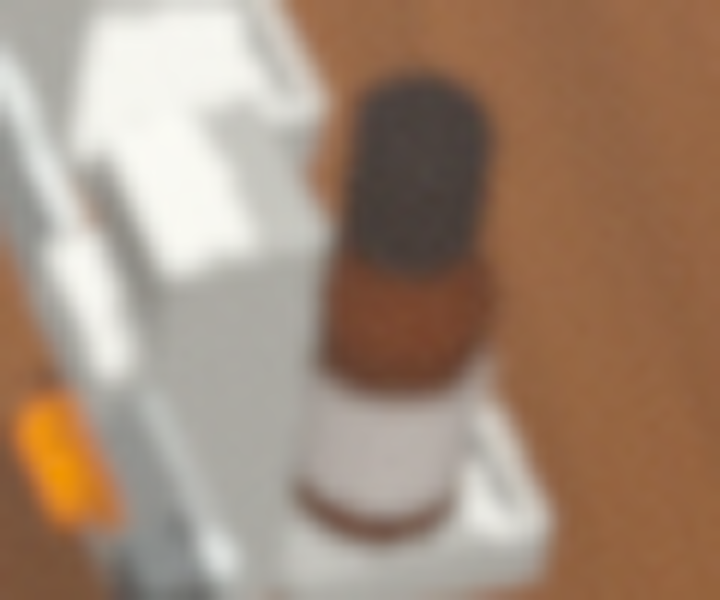

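The side-view residuals suggest the snapped bracket's top may lean out slightly (about 0.05 rad), within the lip's slack. I'll check with the wrist camera from the robot side.

Call:
{"op": "step_arm", "data": {"increments": [[3, [-1.5, -0.3, 1], 0], [3, [-3, -0.4, 1], 0], [3, [-3, -0.4, 0.5], 0], [3, [-3, -0.4, 0], 0], [3, [-3, -0.4, 0], 0], [3, [-2.5, -0.4, 0], 0], [3, [-1, 0, 0], 0], [3, [0, 0, 0], 0]]}}

```text
t: 25.62
position: [466.7, 3.0, 389.9]
ee_rot: [-0.011, 0.996, 0.082, 0.014]
ft_force: [0.9, -0.1, 0.2]
opening: 0.319
```

```bash
python3 - <<'E'
from h import *
st();bay();grab('wrist','w11'); grab('side','s12')
im=load('w11')['img'][20:150,240:420].astype(float)
im=255*(im/255)**2
cv2.imwrite('pics/c19.png',cv2.resize(im.astype(np.uint8),None,fx=4.4,fy=4.4,interpolation=cv2.INTER_CUBIC))
E
```

```text
t 25.625 tcp [466.7   3.  389.9] yaw 0.1639 grasp [471.1   7.2 223. ] F [ 0.9 -0.1  0.2] mom [0.02 0.01 0.  ] vel 0.008 open 29.6
grasp in bay -102.87 18.61 z 223.0
tip in bay -102.3 18.99 z 204.0
```

View pics/w11.png

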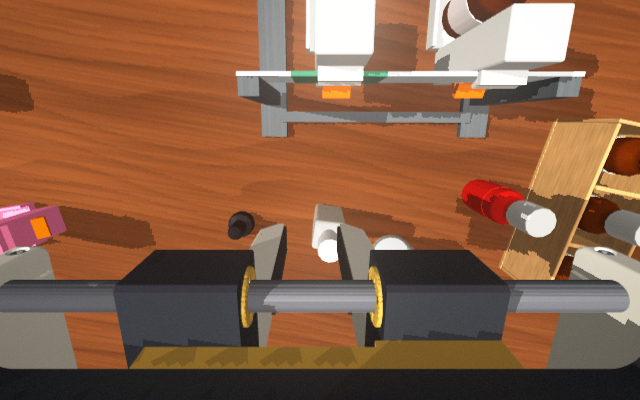

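View pics/c19.png

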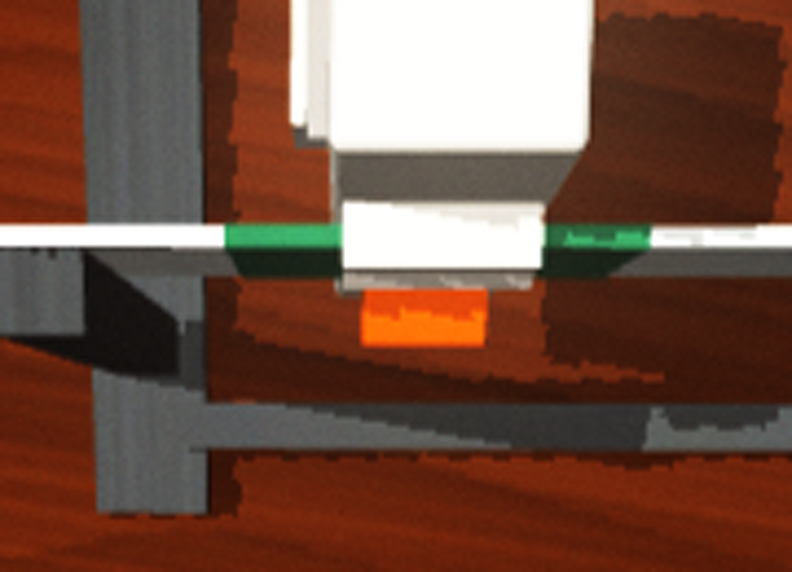

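```bash
python3 - <<'E'
from h import *
im=load('w11')['img'][0:110,420:600].astype(float)
im=255*(im/255)**2
cv2.imwrite('pics/c20.png',cv2.resize(im.astype(np.uint8),None,fx=4.4,fy=4.4,interpolation=cv2.INTER_CUBIC))
c,s=np.cos(.16),np.sin(.16)
def tb(u,v,z):
    w=px2z('w11',u,v,z); d=w[:2]-[575.6,5.2]; return (c*d[0]+s*d[1]).round(1),(-s*d[0]+c*d[1]).round(1)
print('top back',tb(240+335/4.4,20+150/4.4,176),tb(240+588/4.4,20+148/4.4,176))
print('rail front',tb(240+100/4.4,20+226/4.4,140),tb(240+228/4.4,20+226/4.4,140),tb(240+650/4.4,20+227/4.4,140))
print('lip back edge',tb(240+343/4.4,20+270/4.4,144),tb(240+543/4.4,20+268/4.4,144),'bridge/block',tb(240+343/4.4,20+203/4.4,144))
E
```

```text
top back (np.float64(3.9), np.float64(16.5)) (np.float64(4.1), np.float64(-18.0))
rail front (np.float64(-0.5), np.float64(55.4)) (np.float64(-0.5), np.float64(34.3)) (np.float64(-0.6), np.float64(-34.8))
lip back edge (np.float64(-7.8), np.float64(15.3)) (np.float64(-7.4), np.float64(-17.1)) bridge/block (np.float64(2.4), np.float64(15.4))
```

View pics/c20.png

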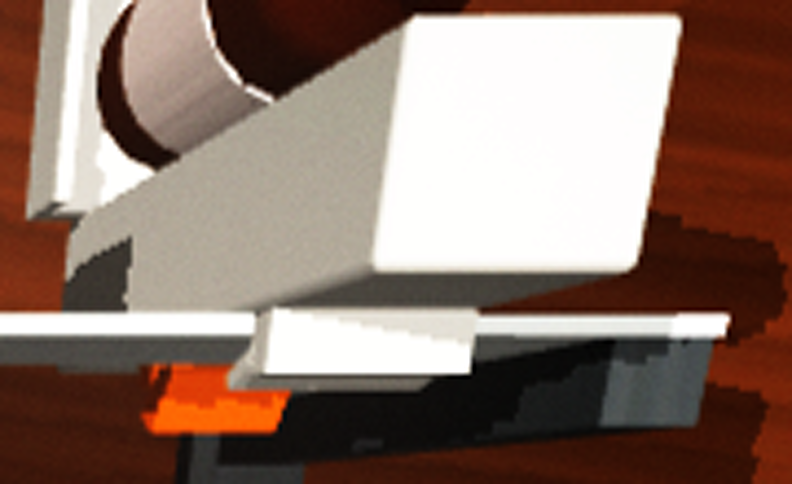

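```bash
python3 - <<'E'
from h import *
c,s=np.cos(.16),np.sin(.16)
def tb(u,v,z):
    w=px2z('w11',u,v,z); d=w[:2]-[575.6,5.2]; return (c*d[0]+s*d[1]).round(1),(-s*d[0]+c*d[1]).round(1)
f=lambda a,b,z:tb(420+a/4.4,b/4.4,z)
print('fixed top back',f(372,268,176),f(635,268,176),'lip back',f(262,374,144),f(472,374,144),'bridge',f(270,308,144),'rail',f(100,313,140),f(700,313,140))
E
```

```text
fixed top back (np.float64(0.1), np.float64(-96.2)) (np.float64(0.1), np.float64(-131.4)) lip back (np.float64(-10.0), np.float64(-99.3)) (np.float64(-10.0), np.float64(-132.7)) bridge (np.float64(-0.1), np.float64(-99.3)) rail (np.float64(-0.3), np.float64(-74.0)) (np.float64(-0.2), np.float64(-170.1))
```

The bracket is hooked and snapped. It leans about 0.05 rad inside the lip's 2 mm slack, its natural rest under gravity, and it is centred on the green within 1 mm. Next is the bottle: I move to a viewing pose.

Call:
{"op": "step_arm", "data": {"increments": [[4.8, [-0.6, -2.5, 0.5], 0], [4.8, [-1.0, -4.5, 0.5], 0], [4.8, [-1.1, -4.8, 0.3], 0], [4.8, [-1.1, -4.8, 0.3], 0], [4.8, [-1.1, -4.8, 0], 0], [4.8, [-1.1, -4.5, 0], 0], [4.8, [-0.7, -2.5, 0], 0], [4.8, [0, 0, 0], 0]]}}

```text
t: 26.72
position: [402.7, -290.6, 405.9]
ee_rot: [-0.011, 0.996, 0.084, 0.015]
ft_force: [-0.6, 0.5, 1.0]
opening: 0.515
```

```bash
python3 - <<'E'
from h import *
st();grab('wrist','w12')
print(px2z('top0',461.7,210.5,118),px2z('side0',339,333,118))
E
```

```text
t 26.725 tcp [ 402.7 -290.6  405.9] yaw 0.1678 grasp [ 407.2 -286.4  239. ] F [-0.6  0.5  1. ] mom [-0.02  0.03  0.02] vel 0.014 open 47.9
[ 488.96536838 -288.74020156  118.        ] [ 493.45051824 -283.65867403  118.        ]
```

View pics/w12.png

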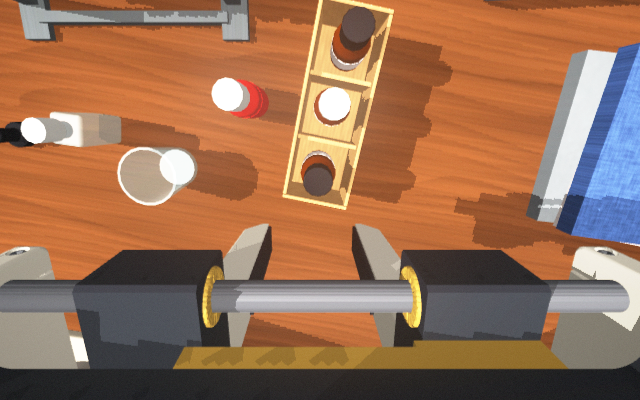

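The white-capped bottle is in the middle cell, with its cap at about (333,105). The red decoy is at (240,98).

```bash
python3 - <<'E'
from h import *
d=load('w12')['img'][75:140,300:370]
m=(d.min(axis=2)>200).astype(np.uint8); n,l,s,c=cv2.connectedComponentsWithStats(m)
i=1+np.argmax(s[1:,4]); print(s[i],c[i]+[300,75]); u,v=c[i]+[300,75]
print(px2z('w12',u,v,118),px2z('w12',u,v,112)); crop('w12',270,0,400,215,2.7,'c21')
E
```

```text
[ 19  12  32  33 832] [334.16826923 103.40625   ]
[ 491.37741009 -290.13235827  118.        ] [ 491.75235483 -290.38612996  112.        ]
```

View pics/c21.png

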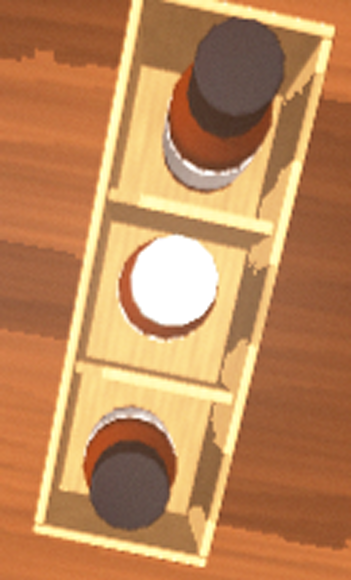

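Call:
{"op": "step_arm", "data": {"increments": [[4.8, [1.2, -0.05, 0], 0], [4.8, [2.2, -0.1, 0], 0], [4.8, [2.2, -0.1, -0.5], 0], [4.8, [1.8, -0.1, -1.5], 0], [4.8, [0.8, 0, -2.0], 0], [4.8, [0, 0, -2.0], 0], [4.8, [0, 0, -1.0], 0], [4.8, [0, 0, 0], 0]]}}

```text
t: 27.78
position: [494.3, -285.0, 332.0]
ee_rot: [-0.012, 0.996, 0.089, 0.015]
ft_force: [-0.6, -0.1, 0.6]
opening: 0.516
```

```bash
python3 - <<'E'
from h import *
st();grab('wrist','w13')
p,M,_=pose(); print(M.round(3)[2])
E
```

```text
t 27.775 tcp [ 494.3 -285.   332. ] yaw 0.1789 grasp [ 499.1 -280.4  165.2] F [-0.6 -0.1  0.6] mom [-0.01  0.02 -0.06] vel 0.008 open 48.0
[ 0.034 -0.021 -0.999]
```

View pics/w13.png

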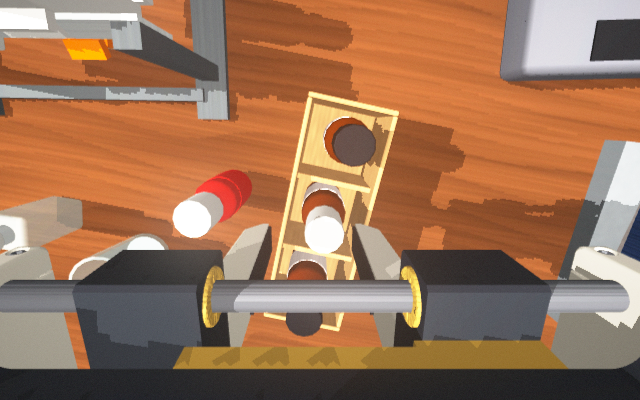

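```bash
python3 - <<'E'
from h import *
d=load('w13')['img'][190:262,290:360]
m=(d.min(axis=2)>215).astype(np.uint8); n,l,s,c=cv2.connectedComponentsWithStats(m)
i=1+np.argmax(s[1:,4]); print(s[i],c[i]+[290,190]); crop('w13',290,190,360,262,7,'c22')
E
```

```text
[  15   18   39   46 1237] [322.90703314 233.22231205]
```

View pics/c22.png

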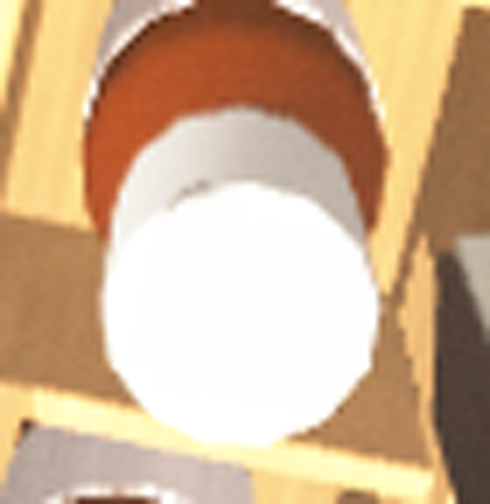

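```bash
python3 - <<'E'
from h import *
w=px2z('w13',324.3,234.7,118); p,M,_=pose(); g=M@[0,0,167]+p; print(w,w-g)
E
```

```text
[ 491.80223766 -290.32397701  118.        ] [ -7.47015738  -9.6803653  -47.81763346]
```

Call:
{"op": "step_arm", "data": {"increments": [[4.8, [-0.35, -0.5, 0], 0], [4.8, [-0.35, -0.45, -0.2], 0], [4.8, [0, 0, -1.2], 0], [4.8, [0, 0, -1.5], 0], [4.8, [0, 0, -1.2], 0], [4.8, [0, 0, -0.4], 0], [4.8, [0, 0, 0], 0]]}}

```text
t: 28.7
position: [486.6, -295.8, 285.9]
ee_rot: [-0.011, 0.996, 0.089, 0.017]
ft_force: [0.4, 0.1, 0.7]
opening: 0.518
```

```bash
python3 - <<'E'
from h import *
st()
E
```

```text
t 28.7 tcp [ 486.6 -295.8  285.9] yaw 0.1777 grasp [ 491.7 -291.5  119. ] F [0.4 0.1 0.7] mom [-0.02  0.04 -0.04] vel 0.003 open 48.1
```

Good. Another 13 mm down, +1 mm in y, then close.

Call:
{"op": "step_arm", "data": {"increments": [[4.8, [0, 0.1, -0.4], 0], [4.8, [0, 0, -0.5], 0], [4.8, [0, 0, -0.4], 0], [4.8, [0, 0, 0], 0], [2.0, [0, 0, 0], 0], [2.0, [0, 0, 0], 0], [2.0, [0, 0, 0], 0], [2.0, [0, 0, 0], 0]], "grip_force": 15}}

```text
t: 29.7
position: [487.1, -294.9, 273.3]
ee_rot: [-0.011, 0.996, 0.089, 0.017]
ft_force: [-0.2, -0.3, -0.8]
opening: 0.296
```

```bash
python3 - <<'E'
from h import *
st()
E
```

```text
t 29.7 tcp [ 487.1 -294.9  273.3] yaw 0.178 grasp [ 492.5 -290.9  106.4] F [-0.2 -0.3 -0.8] mom [ 0.   -0.03 -0.01] vel 0.002 open 27.5
```

Call:
{"op": "step_arm", "data": {"increments": [[2.0, [0, 0, 0], 0], [2.0, [0, 0, 1.0], 0], [2.0, [0, 0, 2.0], 0], [2.0, [0, 0, 2.5], 0], [2.0, [0, 0, 2.8], 0], [2.0, [0, 0, 2.8], 0], [2.0, [0, 0, 2.8], 0], [2.0, [0, 0, 2.5], 0]], "grip_force": 30}}

```text
t: 30.7
position: [485.7, -293.8, 443.6]
ee_rot: [-0.012, 0.996, 0.089, 0.016]
ft_force: [0.2, 0.2, -1.1]
opening: 0.295
```

Call:
{"op": "step_arm", "data": {"increments": [[2.0, [0, 0, 1.5], 0], [2.0, [0, 0, 0.5], 0], [2.0, [0, 0, 0], 0]]}}

```text
t: 31.08
position: [485.8, -293.9, 467.0]
ee_rot: [-0.011, 0.996, 0.089, 0.018]
ft_force: [0.5, -1.0, -1.0]
opening: 0.294
```

```bash
python3 - <<'E'
from h import *
st();grab('wrist','w14')
p,M,_=pose(); print(M.round(3)[2])
E
```

```text
t 31.075 tcp [ 485.8 -293.9  467. ] yaw 0.1781 grasp [ 491.3 -289.8  300.1] F [ 0.5 -1.  -1. ] mom [-0.05  0.06 -0.04] vel 0.01 open 27.4
[ 0.036 -0.018 -0.999]
```

View pics/w14.png

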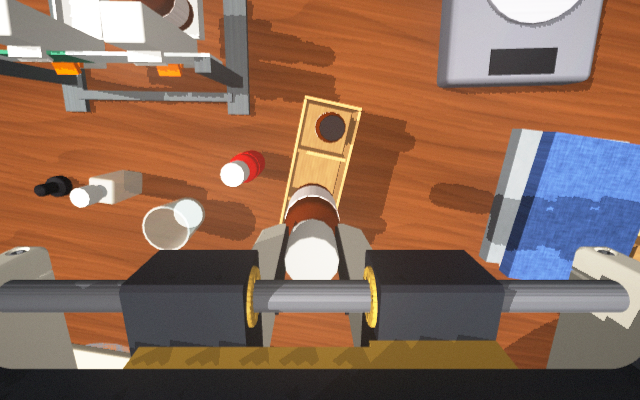

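Call:
{"op": "step_arm", "data": {"increments": [[2.0, [0.9, 2.0, 0], 0], [2.0, [1.8, 3.8, 0], 0], [2.0, [2.0, 4.4, 0], 0], [2.0, [2.0, 4.4, 0], 0], [2.0, [2.0, 4.4, 0], 0], [2.0, [2.0, 4.4, 0], 0], [2.0, [1.6, 3.5, 0], 0], [2.0, [0.8, 1.6, 0], 0]]}}

```text
t: 32.12
position: [617.5, -1.1, 453.9]
ee_rot: [-0.014, 0.996, 0.087, 0.009]
ft_force: [-0.5, -0.1, -0.7]
opening: 0.299
```

Call:
{"op": "step_arm", "data": {"increments": [[2.0, [0, 0, 0], 0], [2.0, [0, 0, 0], 0]]}}

```text
t: 32.38
position: [617.4, -1.5, 452.2]
ee_rot: [-0.014, 0.996, 0.087, 0.008]
ft_force: [-0.1, -0.3, -0.8]
opening: 0.296
```

```bash
python3 - <<'E'
from h import *
st();bay();grab('wrist','w15');grab('side','s13');crop('s13',300,100,440,240,4.2,'c9')
p,M,_=pose(); print(M.round(3)[2])
E
```

```text
t 32.375 tcp [617.4  -1.5 452.2] yaw 0.1742 grasp [619.5   3.3 285.2] F [-0.1 -0.3 -0.8] mom [ 0.01  0.04 -0.02] vel 0.003 open 27.5
grasp in bay 42.99 -8.86 z 285.2
tip in bay 43.32 -8.36 z 266.2
[ 0.018 -0.026 -0.999]
```

View pics/w15.png

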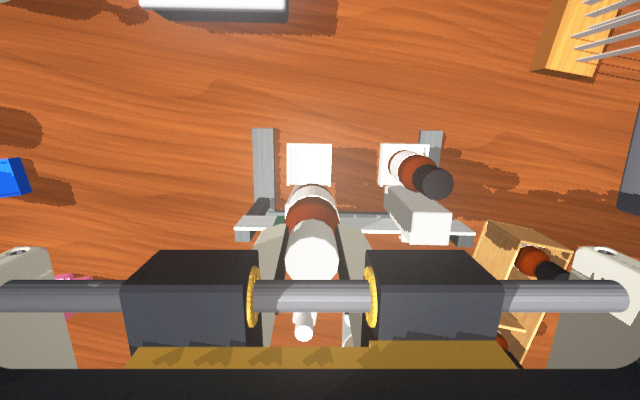

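View pics/c9.png

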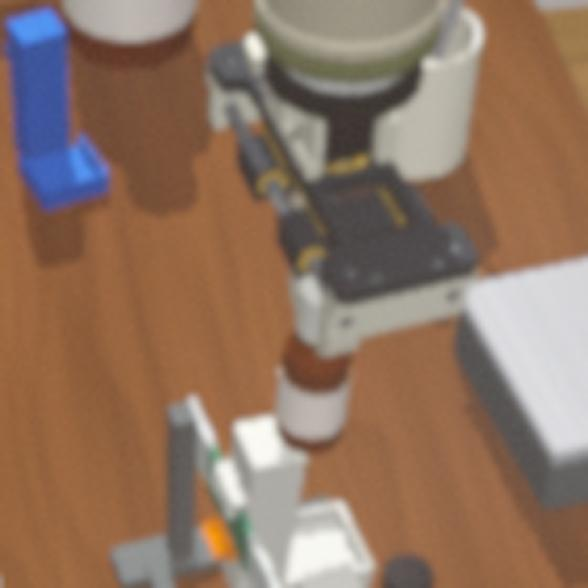

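```bash
python3 - <<'E'
from h import *
p,M,_=pose(); g=M@[0,0,167]+p
for n,ax in (('aligned',M[:,2]),('vertical',np.array([0,0,-1.])),('mid',(M[:,2]+[0,0,-1])/2)):
    c=g-0.9*M[:,0]+ax*102.4
    t=np.linspace(0,2*np.pi,73); P=[proj('w15',c+19*(np.cos(a)*M[:,0]+np.sin(a)*M[:,1])) for a in t]; P=np.array(P)
    print(n,'far edge v min',P[:,1].min().round(1),'at u',P[P[:,1].argmin(),0].round(1),'u range',P[:,0].min().round(1),P[:,0].max().round(1))
crop('w15',270,130,355,285,3.8,'c23')
E
```

```text
aligned far edge v min 177.3 at u 311.0 u range 288.9 333.0
vertical far edge v min 179.4 at u 314.1 u range 292.1 336.1
mid far edge v min 178.3 at u 312.6 u range 290.5 334.5
```

View pics/c23.png

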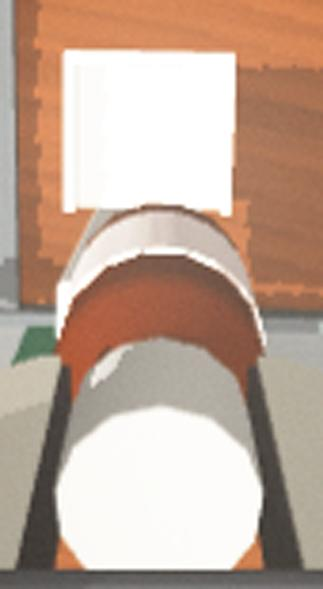

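Call:
{"op": "step_arm", "data": {"increments": [[2.0, [0.4, 0.2, 0], 0], [2.0, [0.5, 0.25, 0], 0], [2.0, [0.4, 0.2, 0], 0], [2.0, [0.2, 0.1, 0], 0], [2.0, [0, 0, 0], 0]]}}

```text
t: 33.1
position: [633.2, 4.0, 453.1]
ee_rot: [-0.014, 0.996, 0.085, 0.008]
ft_force: [0.1, 0.4, -0.7]
opening: 0.294
```

```bash
python3 - <<'E'
from h import *
st();bay();grab('wrist','w16');grab('side','s14');crop('s14',330,120,430,240,5,'c9');crop('w16',260,110,365,285,3.3,'c23')
E
```

```text
t 33.1 tcp [633.2   4.  453.1] yaw 0.1704 grasp [635.6   8.8 286.2] F [ 0.1  0.4 -0.7] mom [ 0.   -0.02  0.03] vel 0.004 open 27.3
grasp in bay 59.78 -5.97 z 286.2
tip in bay 60.13 -5.48 z 267.2
```

View pics/c9.png

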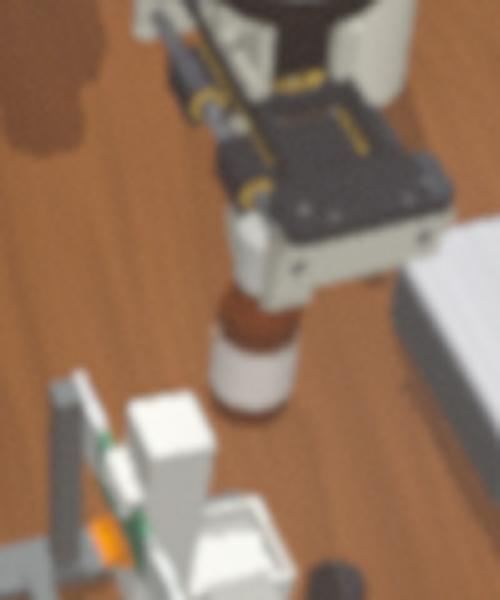

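View pics/c23.png

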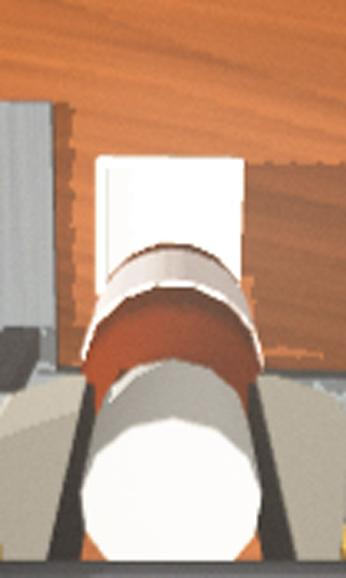

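```bash
python3 - <<'E'
from h import *
c,s=np.cos(.16),np.sin(.16); b=np.array([575.6,5.2])
p,M,_=pose(); g=M@[0,0,167]+p
# silhouettes of bottom circle in side image for hypothesised bottom centre
def sil(cx,cy,z):
    t=np.linspace(0,2*np.pi,73); P=np.array([proj('s14',[b[0]+c*(cx+19*np.cos(a))-s*(cy+19*np.sin(a)),b[1]+s*(cx+19*np.cos(a))+c*(cy+19*np.sin(a)),z]) for a in t]); P=(P-[330,120])*5
    return 'u',P[:,0].min().round(),P[:,0].max().round(),'v',P[:,1].min().round(),P[:,1].max().round()
for cx in (54,58,62): print(cx,sil(cx,-3.3,g[2]-102.4))
def silw(cx,cy,z):
    t=np.linspace(0,2*np.pi,73); P=np.array([proj('w16',[b[0]+c*(cx+19*np.cos(a))-s*(cy+19*np.sin(a)),b[1]+s*(cx+19*np.cos(a))+c*(cy+19*np.sin(a)),z]) for a in t]); P=(P-[260,110])*3.3
    return 'u',P[:,0].min().round(),P[:,0].max().round(),'v',P[:,1].min().round(),P[:,1].max().round()
for cx in (54,58,62): print('w',cx,silw(cx,-3.3,g[2]-102.4))
E
```

```text
54 ('u', np.float64(199.0), np.float64(279.0), 'v', np.float64(372.0), np.float64(430.0))
58 ('u', np.float64(207.0), np.float64(287.0), 'v', np.float64(370.0), np.float64(429.0))
62 ('u', np.float64(215.0), np.float64(294.0), 'v', np.float64(368.0), np.float64(427.0))
w 54 ('u', np.float64(95.0), np.float64(239.0), 'v', np.float64(247.0), np.float64(386.0))
w 58 ('u', np.float64(95.0), np.float64(240.0), 'v', np.float64(232.0), np.float64(372.0))
w 62 ('u', np.float64(95.0), np.float64(240.0), 'v', np.float64(217.0), np.float64(357.0))
```

Call:
{"op": "step_arm", "data": {"increments": [[2.0, [0, 0.15, -0.5], 0], [2.0, [0, 0.15, -1.2], 0], [2.0, [0, 0, -1.5], 0], [2.0, [0, 0, -1.5], 0], [2.0, [0, 0, -1.5], 0], [2.0, [0, 0, -1.2], 0], [2.0, [0, 0, -0.6], 0], [2.0, [0, 0, 0], 0]]}}

```text
t: 34.2
position: [632.1, 7.2, 365.1]
ee_rot: [-0.014, 0.996, 0.085, 0.007]
ft_force: [0.3, 0.1, -1.4]
opening: 0.297
```

```bash
python3 - <<'E'
from h import *
st();bay();grab('wrist','w17');grab('side','s15');crop('s15',330,140,430,260,5,'c9');crop('w17',260,110,365,285,3.3,'c23')
E
```

```text
t 34.2 tcp [632.1   7.2 365.1] yaw 0.1704 grasp [633.9  12.  198.2] F [ 0.3  0.1 -1.4] mom [-0.05  0.   -0.04] vel 0.007 open 27.6
grasp in bay 58.6 -2.53 z 198.2
tip in bay 58.89 -2.02 z 179.2
```

View pics/c9.png

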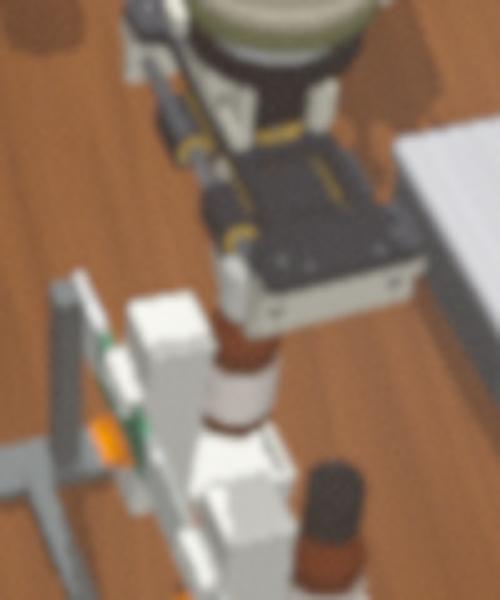

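View pics/c23.png

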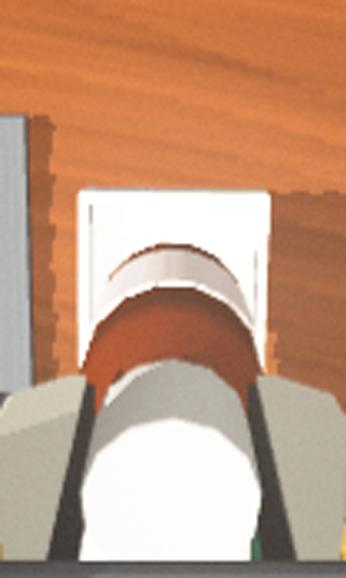

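```bash
python3 - <<'E'
from h import *
c,s=np.cos(.16),np.sin(.16)
def tb(u,v,z):
    w=px2z('w17',260+u/3.3,110+v/3.3,z); d=w[:2]-[575.6,5.2]; return (c*d[0]+s*d[1]).round(1),(-s*d[0]+c*d[1]).round(1)
print('bottle far edge',tb(173,244,96),'rim front outer',tb(78,190,71),tb(270,190,71),'rim back l',tb(80,365,74))
E
```

```text
bottle far edge (np.float64(72.5), np.float64(-1.1)) rim front outer (np.float64(81.9), np.float64(26.2)) (np.float64(82.7), np.float64(-27.5)) rim back l (np.float64(31.0), np.float64(26.0))
```

Call:
{"op": "step_arm", "data": {"increments": [[2.0, [0.05, 0, -0.5], 0], [2.0, [0, 0, -0.7], 0], [2.0, [0, 0, -0.7], 0], [2.0, [0, 0, -0.4], 0], [2.0, [0, 0, -0.2], 0], [2.0, [0, 0, 0], 0]]}}

```text
t: 35.05
position: [633.1, 7.2, 340.6]
ee_rot: [-0.014, 0.996, 0.085, 0.008]
ft_force: [0.4, 0.1, -0.6]
opening: 0.298
```

```bash
python3 - <<'E'
from h import *
st();bay()
E
```

```text
t 35.05 tcp [633.1   7.2 340.6] yaw 0.1704 grasp [635.5  12.  173.7] F [ 0.4  0.1 -0.6] mom [-0.02 -0.    0.02] vel 0.002 open 27.8
grasp in bay 60.19 -2.82 z 173.7
tip in bay 60.54 -2.33 z 154.7
```

Call:
{"op": "step_arm", "data": {"increments": [[2.0, [-0.06, 0, -0.25], 0], [2.0, [0, 0, -0.25], 0], [2.0, [0, 0, -0.2], 0], [2.0, [0, 0, 0], 0]]}}

```text
t: 35.55
position: [632.6, 7.2, 333.6]
ee_rot: [-0.014, 0.996, 0.085, 0.009]
ft_force: [-0.9, -0.1, -1.7]
opening: 0.299
```

```bash
python3 - <<'E'
from h import *
st();bay();grab('wrist','w18');grab('side','s16');crop('s16',330,140,430,260,5,'c9');crop('w18',260,110,365,285,3.3,'c23')
E
```

```text
t 35.55 tcp [632.6   7.2 333.6] yaw 0.1705 grasp [635.1  11.9 166.7] F [-0.9 -0.1 -1.7] mom [-0.02 -0.01  0.03] vel 0.003 open 27.8
grasp in bay 59.79 -2.81 z 166.7
tip in bay 60.16 -2.32 z 147.7
```

View pics/c23.png

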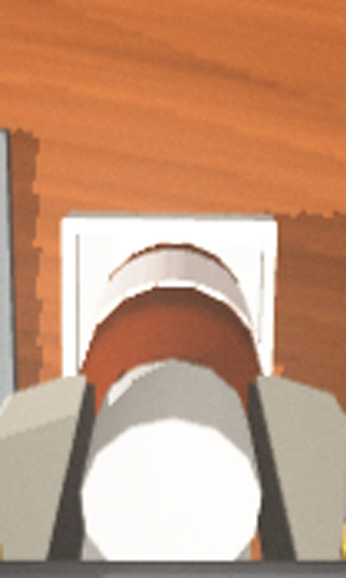

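The bottle is inside the rim, centred. I continue down to contact.

Call:
{"op": "step_arm", "data": {"increments": [[2.0, [0, 0, -0.15], 0], [2.0, [0, 0, -0.15], 0], [2.0, [0, 0, 0], 0]]}}

```text
t: 36.02
position: [632.7, 7.2, 330.8]
ee_rot: [-0.014, 0.996, 0.085, 0.009]
ft_force: [0.4, -0.4, -0.6]
opening: 0.298
```

```bash
python3 - <<'E'
from h import *
st();bay()
E
```

```text
t 36.025 tcp [632.7   7.2 330.8] yaw 0.1704 grasp [635.3  11.9 163.9] F [ 0.4 -0.4 -0.6] mom [-0.05 -0.   -0.06] vel 0.002 open 27.7
grasp in bay 60.04 -2.86 z 163.9
tip in bay 60.42 -2.37 z 144.9
```

Call:
{"op": "step_arm", "data": {"increments": [[2.0, [0, 0, -0.15], 0], [2.0, [0, 0, -0.1], 0]]}}

```text
t: 36.28
position: [633.1, 7.2, 329.7]
ee_rot: [-0.013, 0.996, 0.085, 0.01]
ft_force: [-1.5, 0.7, 5.6]
opening: 0.294
```

```bash
python3 - <<'E'
from h import *
st();bay()
E
```

```text
t 36.275 tcp [633.1   7.2 329.7] yaw 0.1705 grasp [636.1  12.  162.8] F [-1.5  0.7  5.6] mom [0.11 0.49 0.  ] vel 0.012 open 27.3
grasp in bay 60.77 -2.92 z 162.8
tip in bay 61.18 -2.44 z 143.8
```

Call:
{"op": "step_arm", "data": {"increments": [[2.0, [0, 0, 0], 0], [2.0, [0, 0, 0], 0], [3.4, [0, 0, 0], 0], [4.2, [0, 0, 0], 0], [4.8, [0, 0, 0], 0], [4.8, [0, 0, 0], 0]], "grip_force": 3}}

```text
t: 37.02
position: [633.0, 7.2, 329.2]
ee_rot: [-0.013, 0.996, 0.085, 0.01]
ft_force: [0.3, 0.5, -0.7]
opening: 0.513
```

```bash
python3 - <<'E'
from h import *
st();bay();grab('wrist','w19');grab('side','s17');crop('s17',330,160,430,280,5,'c9')
E
```

```text
t 37.025 tcp [633.    7.2 329.2] yaw 0.1705 grasp [635.9  11.9 162.3] F [ 0.3  0.5 -0.7] mom [0.03 0.04 0.05] vel 0.001 open 47.7
grasp in bay 60.58 -2.94 z 162.3
tip in bay 60.99 -2.46 z 143.3
```

View pics/w19.png

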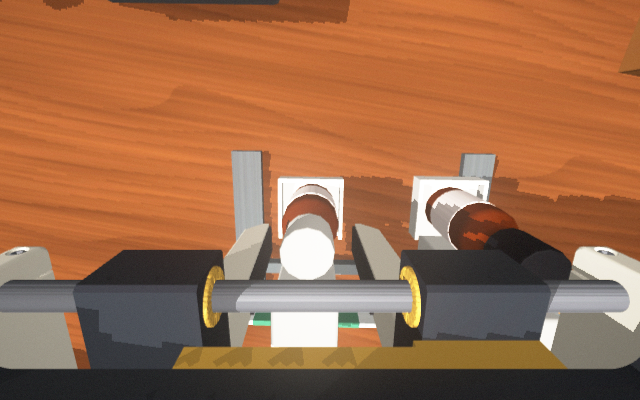

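View pics/c9.png

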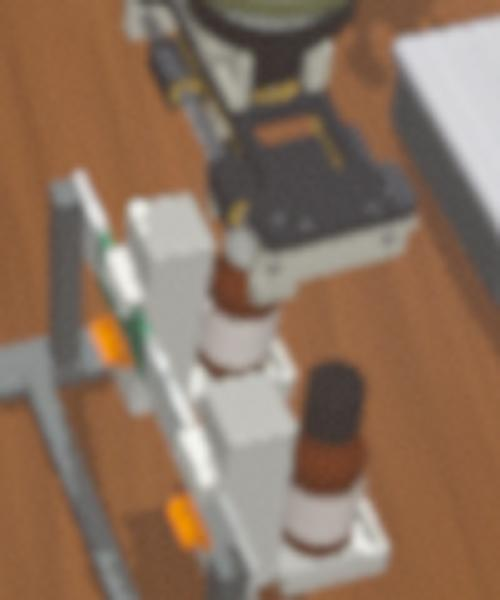

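Released; the bottle stands. I raise the hand straight up and away.

Call:
{"op": "step_arm", "data": {"increments": [[4.8, [0, 0, 0.7], 0], [4.8, [0, 0, 1.2], 0], [4.8, [0, 0, 2.0], 0], [4.8, [0, 0, 2.5], 0], [4.8, [0, 0, 2.5], 0], [4.8, [-1.5, 0, 2.0], 0], [4.8, [-2.5, 0.5, 0.5], 0], [4.8, [-3, 1, 0], 0]]}}

```text
t: 38.12
position: [562.3, 21.9, 458.2]
ee_rot: [-0.013, 0.996, 0.085, 0.015]
ft_force: [0.3, -0.1, 0.3]
opening: 0.52
```

Call:
{"op": "step_arm", "data": {"increments": [[4.8, [-3, 1.5, 0], 0], [4.8, [-3, 1.5, 0], 0], [4.8, [-3, 1.5, 0], 0], [4.8, [-2, 1, 0], 0], [4.8, [0, 0, 0], 0]]}}

```text
t: 38.75
position: [447.2, 78.6, 468.9]
ee_rot: [-0.012, 0.996, 0.085, 0.022]
ft_force: [0.7, -0.3, 0.1]
opening: 0.517
```

```bash
python3 - <<'E'
from h import *
st();bay();grab('wrist','w20');grab('side','s18');crop('s18',330,160,430,280,5,'c9');grab('top','top3');crop('top3',320,135,480,255,5,'c15')
E
```

```text
t 38.75 tcp [447.2  78.6 468.9] yaw 0.1701 grasp [454.   83.3 302.1] F [ 0.7 -0.3  0.1] mom [0.01 0.   0.02] vel 0.022 open 48.1
grasp in bay -107.59 96.5 z 302.1
tip in bay -106.74 96.9 z 283.2
```

View pics/w20.png

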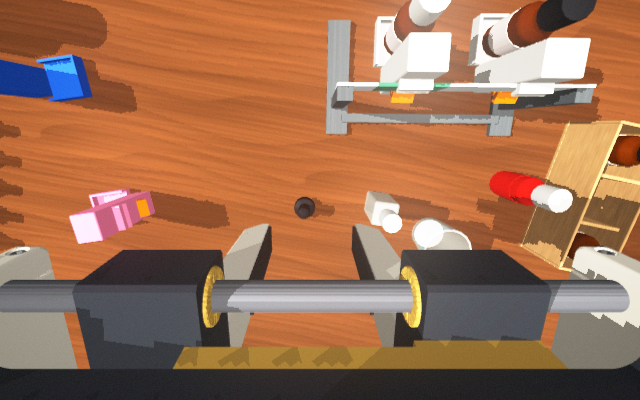

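View pics/c9.png

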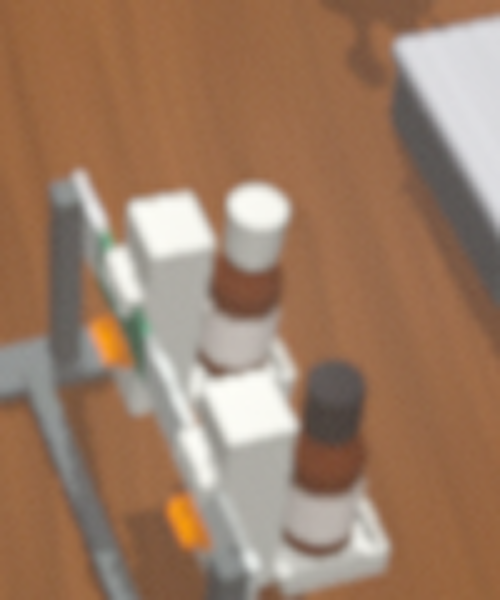

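View pics/c15.png

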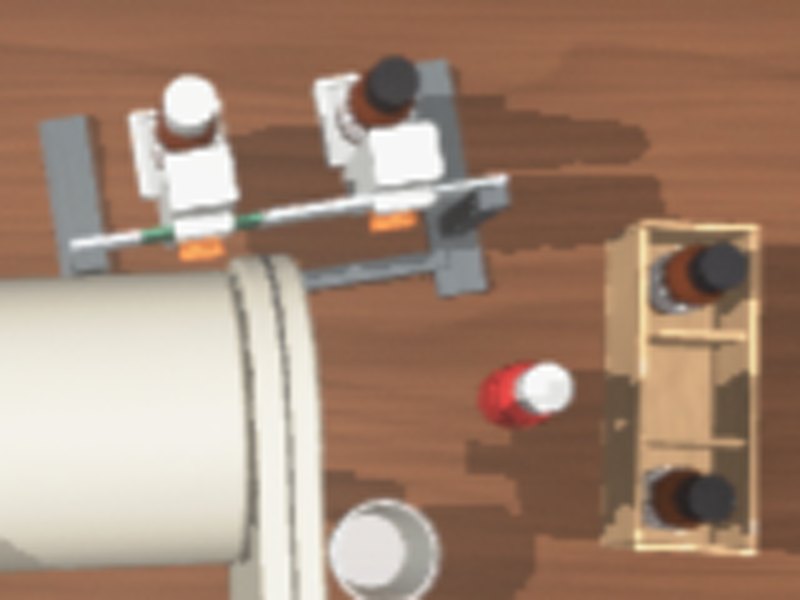

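Everything is in place: the white-capped bottle stands on the snapped bracket, and all other objects are unmoved. I hand the job in.

```bash
python3 - <<'E'
from h import *
print(r.close_job()); st()
E
```

```text
the job is handed in; nothing more can be done
None
the job is handed in; nothing more can be done
```

The loose white bracket is hooked and snapped onto the green stretch of the rail, and the white-capped amber bottle stands upright on its shelf. I handed the job in at about 38.8 s with the arm clear of everything.

**How it went**
- **Tilt and hook:** I tilted the bracket by pivoting it on its heel on the bench inside a loose grip, then clamped it. It was lowered over the rail leaning about 0.46 rad.
- **Snap:** My first attempt, pushing the shelf's front rim inward, locked by friction at about 19 N and did not move the bracket. I backed off and pressed down on the rim instead; the reaction force rose to about 5 N, then dropped to zero.
- **Bottle:** I lifted it from the middle cell by its cap and set it inside the shelf's rim. The hand felt contact at the expected height before I released it.

**Last checks**
- **Clip and position:** The side, top and wrist pictures show the clip behind the rail as on the fixed bracket. Before the bottle went on, the bracket measured within about 1 mm of the middle of the green stretch.
- **Other objects:** The black-capped bottles are where they started. The red, blue and pink look-alikes, beaker, sprayer and dropper show no visible change.
- **Not exactly flush:** Before the bottle went on, the bracket's top stood about 4 mm out from nominal, a lean of roughly 0.05 rad. I take this as the bracket resting in the 2 mm slack between lip and rail. I did not correct it or measure it again with the bottle on.

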